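# Change the varnish samples in the lamp box

### The job

The varnish samples in the UV lamp box are cured: flip the box's toggle switch off, lift the loose cover off its two pins and lay it flat, handle up, on the cork mat. Lay the cured samples from the box on the plywood varnishing board and put all the freshly varnished ones from the board onto the slatted rack in the box, holding every sample by its edges only, never touching its soft varnished face, and setting it down (not dropping it) flat, varnished face up, none on top of another. Then seat the cover back on its pins, let go of it and switch the lamp on again; the lamp must never be on while the cover is off, and the jars and brush nearby stay where they are.

Things in the scene. Friction and masses are not known exactly. Their poses are not given: they have to be found in the camera images.
- lamp_box: fixed grey metal tray, open under its cover, 56 mm high; origin: centre of its underside, on the bench; x to its back (about away from the robot), y to its left, z up. Inside 200 (x) x 180 (y) mm, walls 8 mm; LED bars on both end walls, 34 to 46 mm above the bench, leave 184 mm free in x. A control housing 52 x 80 x 40 mm high at its front (-x) wall carries the toggle.
- box_rack (a point): centre of the slatted rack inside the lamp box, at the slats' tops, 20 mm above the bench and 36 mm below the rim; axes as the lamp box. Seven slats run along y, 9 mm wide, 28 mm apart in x.
- box_rim (a point): centre of the lamp box's mouth at the height of its rim and flanges, 56 mm above the bench, where the cover's underside rests; axes as the lamp box. Two upright pins, 8 mm thick with tapered tips, stand 14 mm up from the flanges at y = +109 and y = -109 mm (x = 0).
- lamp_switch (a joint): bat-handle toggle on the control housing in front of the box: 0 = off, leaning 0.45 rad towards -x of the box (the robot); 0.9 = on, leaning as far towards +x. Its pivot lies at x = -134, y = 0, z = 38 mm in the box's frame, its axis along the box's y. Stays where it is left; light friction (0.05 N m). Its end stops are at 0 and 0.9; push it all the way over.
- switch_tip (a point): centre of the round tip of the toggle, 42 mm from its pivot; the handle is 12 mm thick near the tip.
- cover_handle (a point): centre of the wooden bar handle on the cover: bar 110 (x) x 18 (y) x 16 (z) mm, its underside 21 mm and its top 37 mm above the cover's underside (16 mm clear over the plate); x along the bar. On the cover's middle.
- cover_under (a point): centre of the underside of the loose cover: aluminium plate 218 (x) x 246 (y) x 5 mm, about 0.35 kg, with two 12 mm holes at y = +109 and -109 mm (x = 0) that drop over the pins; symmetrical under a half turn. x along the handle bar, z up.
- mat_top (a point): centre of the top of the cork mat where the cover is laid, 270 x 270 x 5 mm; x, y along its sides, z up.
- board_top (a point): centre of the top of the plywood varnishing board where the fresh samples wait and the cured ones go, 290 (x) x 260 (y) x 8 mm, its top 8 mm above the bench; z up.
- fresh1_mid (a point): freshly varnished flat maple sample, 64 x 40 x 6 mm, about 15 g, at the start on the varnishing board, varnished face up (dark red-brown, all of the top but a bare 2 mm margin; the back and edges are bare). Point: its centre, half-way up; x along its 64 mm length, y across its 40 mm width, z out of the varnished face. May be absent.
- fresh2_mid (a point): freshly varnished flat maple sample, 64 x 40 x 6 mm, about 15 g, at the start on the varnishing board, varnished face up (dark red-brown, all of the top but a bare 2 mm margin; the back and edges are bare). Point: its centre, half-way up; x along its 64 mm length, y across its 40 mm width, z out of the varnished face. May be absent.
- fresh3_mid (a point): freshly varnished flat maple sample, 64 x 40 x 6 mm, about 15 g, at the start on the varnishing board, varnished face up (dark red-brown, all of the top but a bare 2 mm margin; the back and edges are bare). Point: its centre, half-way up; x along its 64 mm length, y across its 40 mm width, z out of the varnished face. May be absent.
- cured1_mid (a point): cured varnished flat maple sample, 64 x 40 x 6 mm, about 15 g, at the start on the rack inside the lamp box, varnished face up (dark red-brown, all of the top but a bare 2 mm margin; the back and edges are bare). Point: its centre, half-way up; x along its 64 mm length, y across its 40 mm width, z out of the varnished face.
- cured2_mid (a point): cured varnished flat maple sample, 64 x 40 x 6 mm, about 15 g, at the start on the rack inside the lamp box, varnished face up (dark red-brown, all of the top but a bare 2 mm margin; the back and edges are bare). Point: its centre, half-way up; x along its 64 mm length, y across its 40 mm width, z out of the varnished face.
- jar_a: bystander: varnish jar, 58 mm wide, 89 mm high, behind the box; origin under its centre
- jar_b: bystander: varnish jar, 64 mm wide, 76 mm high, behind the box; origin under its centre
- brush: bystander: varnish brush, 181 mm long, 22 mm wide, 12 mm high, lying behind the box; origin under its middle, y along it

How it is judged:
By the outcome, as a careful person would: the job done as asked, in the order asked, and still so for the second after the job is handed in, with the robot touching nothing.
Of fresh1, fresh2, fresh3 only 2 to 3 are there at a start; the rules pass over those that are not, and their reading is None.
At some moment in a run one of fresh1, fresh2, fresh3 may be knocked a few centimetres aside while the robot is not near it.
It also fails if it takes over 200 s, if anything falls off the work surface, if the arm or the gripper's body presses on something with over 40 N, if the wrist force passes 120 N, or if a joint passes its speed limit or range.

### The arm

A 6-joint arm with a two-finger parallel gripper is mounted at the origin on a cart in front of the work surface, level with it; the furniture and walls round the work are solid. World frame = base frame: x ahead of the robot, y to its left, z up, the work surface at z = 0. Lengths are in m, angles in rad, forces in N, time in s.
With the tool pointing down it reaches from about 0.25 to 0.775 m from the base axis. Payload 4 kg.
Tool frame: the origin (TCP) lies midway between the tips of the shut fingers; the grasp point (between the pads) lies 19 mm behind it; z points along the fingers, y is the direction in which the jaws open and shut (so a half turn about z gives the same grasp; the last joint's range is limited). The gripper opens to 94 mm and grips with 3 to 60 N. Pads are 16 mm wide; open, the fingers measure 119 mm over their backs; the gripper's body (75 mm by 177 mm) begins 78 mm behind the grasp point.
Start: joints at [1.091, 0.087, 1.371, -0, 1.684, -0.103], TCP at [0.202, 0.511, 0.206] pointing down, gripper open.
Joint ranges: [-3.1, 3.1], [-0.76, 2.03], [0.27, 2.55], [-1.08, 4.22], [0.17, 2.65], [-2.57, 2.57]. Speed limits (rad/s): [2.79, 2.79, 3.14, 3.14, 3.14, 3.14].

### API

Orientations are given as a unit quaternion [x, y, z, w].
In Python, from bench import arm, cams gives the robot as it stands.
- The arm moves only by the shell command python3 -m jog 'ROWS'. ROWS is text: rows parted by semicolons, each of 7 numbers parted by spaces: the shift along the tool's x, y, z in cm, then the turn, a rotation vector about the tool's x, y, z in rad, then the opening, from 0 (shut) to 1 (fully open). A call has 1 to 8 rows; each row shifts and turns the commanded pose from where the row before left it, along the tool's axes as they then stand; what a row does not reach is not made up. A row lasts 1/8 s, in which the tool goes at most 62.5 mm and 10.7 degrees, less where a joint would pass 70% of its speed; a pose out of reach is approached as far as the arm can. A call is refused whole if a number of a shift passes 6.25 or a number of a turn 0.188, either way. A call with a gripper value outside its range is refused whole. The fingers move at their own pace and stop on an object; the grip force is fixed at half the most. Time passes only in rows, so rows that do not move let the fingers close. It gives the time, the measured TCP pose, the force and the opening at its end, in the units of the state.
- arm.get_obs(): the state, without advancing time (a new reading comes with each control period).
- cams.read_camera(name): name is "scene" or "top" or "wrist"; returns a dict with "frame" (384x512x3 uint8, blue, green, red), "depth" (384x512 float32, m along the optical axis (not along the pixel's ray), 0 where there is no reading), "vertical_fov" (degrees; the focal length in pixels is half the picture's height over the tangent of half this angle, whatever the lens; pixels are square), "cx", "cy" (the principal point, pixels), "R" (3x3) and "t" (3): a world point X has camera coordinates R X + t. Camera axes: x right, y down, z forward; pixel columns grow to the right and rows downward; lengths in m; the calibration is good to about 2 mm. A picture is of the moment at which its call begins.
- arm.sign_off(): hands the job in, once; it reports no verdict.
The state is a dict: "time": time; "qpos": joint angles; "qd": joint speeds; "tau": joint torques, N m; "eef_pos": TCP position; "tool_rot": TCP orientation; "contact_force": force on the tool from outside, world axes, zero at the start; "torque": the same for the moment, N m; "finger_gap": finger opening in m.
Only numpy, scipy, OpenCV 4.12 (cv2) and the standard library are available. Lean on these libraries where they do the work, as an engineer would, in place of code of your own. Each camera call takes 0.05 s, during which the arm holds its last target.

## Working session

There is one attempt and no reset: what is moved stays moved. The work goes in short steps, Python scripts to look and compute and a shell command to move; the robot and the scene stay as the last step left them, time stands still between calls to the robot, and variables do not carry over. Pictures are saved under pics/ and viewed, and the job is handed in when it is done.

```bash
ls; mkdir -p pics; cat > h.py <<'E'
import numpy as np, cv2, sys
from bench import arm, cams
from scipy.spatial.transform import Rotation as Ro
def cam(n):
    c=cams.read_camera(n); c['f']=c['frame'].shape[0]/2/np.tan(np.radians(c['vertical_fov'])/2)
    c['R']=np.array(c['R']);c['t']=np.array(c['t']); return c
def ray(c,u,v,z):
    d=c['R'].T@np.array([(u-c['cx'])/c['f'],(v-c['cy'])/c['f'],1]); o=-c['R'].T@c['t']
    return o+d*(z-o[2])/d[2]
def cloud(c):
    h,w=c['depth'].shape; u,v=np.meshgrid(np.arange(w),np.arange(h)); d=c['depth']
    P=np.stack([(u-c['cx'])/c['f']*d,(v-c['cy'])/c['f']*d,d],-1)
    return (P-c['t'])@c['R']
def proj(c,X):
    p=c['R']@np.array(X)+c['t']; return c['f']*p[0]/p[2]+c['cx'],c['f']*p[1]/p[2]+c['cy']
E
python3 - <<'E'
from h import *
for n in ['scene','top','wrist']:
    c=cam(n); cv2.imwrite(f'pics/{n}0.png',c['frame']); print(n,c['f'],-c['R'].T@c['t'],c['R'].round(2).tolist())
o=arm.get_obs(); print(o)
E
```

```text
pics
scene 358.40029173174275 [-0.12967762 -0.87141879  0.61339603] [[0.76, -0.65, -0.03], [-0.3, -0.32, -0.9], [0.58, 0.69, -0.44]]
top 383.0140577854312 [0.51742364 0.01908639 1.14527724] [[0.01, -1.0, 0.03], [-1.0, -0.01, -0.08], [0.08, -0.02, -1.0]]
wrist 274.45833995779543 [0.13954602 0.53692758 0.3841744 ] [[0.37, 0.93, -0.0], [0.9, -0.36, 0.24], [0.22, -0.09, -0.97]]
{'time': 0.15, 'qpos': array([ 1.09094943e+00,  8.77661611e-02,  1.37184015e+00, -1.72721569e-05,
        1.68357811e+00, -1.03106488e-01]), 'qd': array([-0.00208058, -0.00043652, -0.00702526,  0.00074362,  0.00231378,
       -0.00055284]), 'tau': array([ 1.71811083e-03, -3.40640259e+01, -3.02793753e+01,  7.18584121e-02,
        3.04221106e-02, -1.18074536e-04]), 'eef_pos': array([0.20217125, 0.51107232, 0.20461743]), 'tool_rot': array([ 1.87259068e-01,  9.82310240e-01, -7.64780017e-04, -2.20490687e-04]), 'contact_force': array([1.32212892, 0.58219865, 0.49984363]), 'torque': array([-0.0364708 ,  0.00224374,  0.0071176 ]), 'finger_gap': 0.09424162742931698}
```

View pics/top0.png

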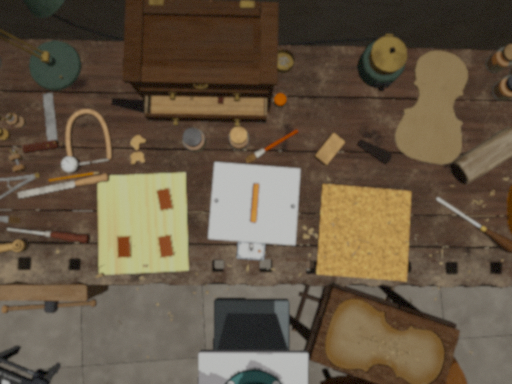

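View pics/scene0.png

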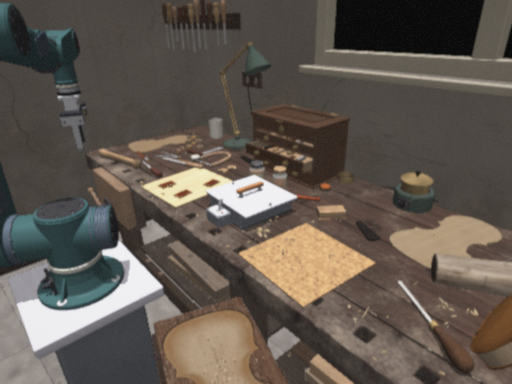

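View pics/wrist0.png

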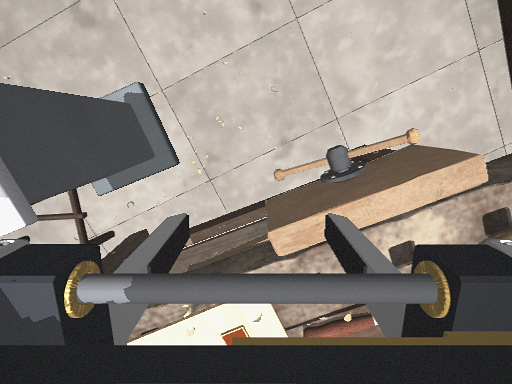

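The top view shows the board on the left with three fresh samples (about 165,199; 124,247; 165,246). The covered box is centred near (255,204), its toggle near (252,250), and the mat is on the right around (364,232). I'll measure them now.

```bash
cat > meas.py <<'E'
from h import *
def quad(c,mask,z,amin):
    out=[]
    cs,_=cv2.findContours(mask.astype(np.uint8)*255,cv2.RETR_EXTERNAL,cv2.CHAIN_APPROX_NONE)
    for k in cs:
        if cv2.contourArea(k)<amin: continue
        P=np.array([ray(c,u,v,z)[:2] for u,v in k[:,0]]).astype(np.float32)
        (x,y),(w,h),a=cv2.minAreaRect(P*1000)
        if w<h: w,h,a=h,w,a+90
        a=(a+90)%180-90
        out.append((x,y,w,h,a,k[:,0].mean(0).round(0).tolist()))
    return out
def varn(c):
    hsv=cv2.cvtColor(c['frame'],cv2.COLOR_BGR2HSV); H,S,V=cv2.split(hsv)
    return ((H<14)|(H>172))&(S>130)&(V>60)
if __name__=='__main__':
    c=cam('top'); hsv=cv2.cvtColor(c['frame'],cv2.COLOR_BGR2HSV); H,S,V=cv2.split(hsv)
    for p in [(165,199),(110,200),(220,190),(340,230),(254,200),(252,250)]: print(p,hsv[p[1],p[0]], cloud(c)[p[1],p[0]].round(4))
    print('samples'); [print(np.round(q[:5],1),q[5]) for q in quad(c,varn(c),.014,60)]
    u,v=np.meshgrid(np.arange(512),np.arange(384))
    m=(H>22)&(H<40)&(S>50)&(S<140)&(V>170)&(u<200)&(v>160); print('board');[print(np.round(q[:5],1),q[5]) for q in quad(c,m,.008,500)]
    m=(S<40)&(V>150)&(u>200)&(u<310)&(v>150)&(v<246); print('cover');[print(np.round(q[:5],1),q[5]) for q in quad(c,m,.061,500)]
    m=(H>12)&(H<28)&(S>120)&(V>120)&(u>310)&(u<420)&(v>175); print('mat');[print(np.round(q[:5],1),q[5]) for q in quad(c,m,.005,500)]
    m=(H<24)&(S>100)&(V>80)&(u>235)&(u<275)&(v>175)&(v<230); print('handle');[print(np.round(q[:5],1),q[5]) for q in quad(c,m,.093,30)]
    b=cv2.resize(c['frame'][150:290,200:310],None,fx=5,fy=5,interpolation=cv2.INTER_NEAREST); cv2.imwrite('pics/box1.png',b)
E
python3 meas.py
```

```text
(165, 199) [ 11 190 133] [0.5947 0.2655 0.0139]
(110, 200) [ 28  77 189] [0.5899 0.4272 0.01  ]
(220, 190) [ 30   3 189] [0.619  0.1009 0.0611]
(340, 230) [ 19 145 174] [ 0.5092 -0.2549  0.0022]
(254, 200) [ 17 177 186] [0.5896 0.0046 0.0925]
(252, 250) [ 45   3 159] [0.4501 0.0079 0.0462]
samples
[ 102.3 -553.6   83.4   34.6  -28.7] [444.0, 371.0]
[ 231.5 -486.1  219.9   59.1   69.1] [425.0, 327.0]
[ 319.2 -239.8   53.3   37.6  -42.9] [337.0, 296.0]
[454.6 382.8  49.8  28.9   2.1] [123.0, 247.0]
[457.4 260.6  52.6  29.7   8. ] [165.0, 246.0]
[481.1 539.4 102.9  25.3  83.5] [69.0, 236.0]
[595.2 267.3  52.1  29.3  13.7] [164.0, 199.0]
[745.9 638.1  97.3  22.7 -79.3] [39.0, 146.0]
[778.6 -77.2 118.   19.3 -58.5] [281.0, 139.0]
[1018.9  380.   134.3   53.8    2. ] [131.0, 61.0]
[1075.9  146.9  419.7  256.6  -88.8] [218.0, 52.0]
[1188.1  113.   162.3   42.   -90. ] [219.0, 8.0]
[ 1.134e+03  3.784e+02  1.397e+02  4.740e+01 -4.000e-01] [133.0, 21.0]
board
[524.3 331.2 285.5 255.3   3.3] [143.0, 224.0]
cover
[577.4   3.8 247.  230.4  86.4] [254.0, 204.0]
mat
[ 504.7 -326.5  273.6  272.3   85.9] [364.0, 232.0]
handle
[583.    3.9 102.8  14.5  -3.6] [254.0, 202.0]
```

View pics/box1.png

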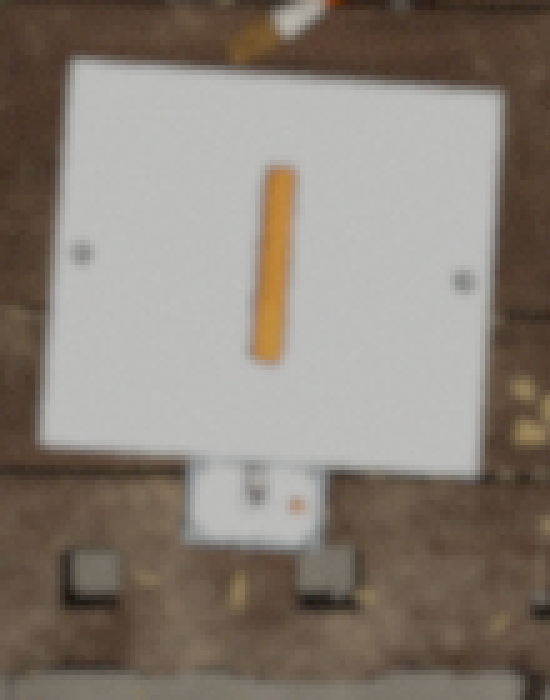

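```bash
cat >> h.py <<'E'
def axes():
    o=arm.get_obs(); return o['eef_pos'],Ro.from_quat(o['tool_rot'])
def yawdown(yd):
    # tool z down, tool y at world angle yd+90deg style: tool x at angle yd (deg)
    a=np.radians(yd); x=np.array([np.cos(a),np.sin(a),0]); z=np.array([0,0,-1.]); y=np.cross(z,x)
    return Ro.from_matrix(np.stack([x,y,z],1))
def plan(X,yd=None):
    """turn first (full rotvec in tool axes), then shift in new tool axes (cm)"""
    p,R=axes(); 
    if yd is None: T=R; rv=np.zeros(3)
    else: T=yawdown(yd); rv=(R.inv()*T).as_rotvec()
    s=T.inv().apply(np.array(X)-p)*100
    print('turn',rv.round(3),'shift cm',s.round(2))
def st():
    o=arm.get_obs(); R=Ro.from_quat(o['tool_rot']).as_matrix()
    print('t',round(o['time'],2),'p',(o['eef_pos']*1000).round(1),'xax',np.degrees(np.arctan2(R[1,0],R[0,0])).round(2),'tilt',R[:2,2].round(4),'gap',round(o['finger_gap']*1000,1),'F',np.round(o['contact_force'],1),'q',np.round(o['qpos'],2))
E
python3 - <<'E'
from h import *
c=cam('top')
f=c['frame']; g=cv2.cvtColor(f,cv2.COLOR_BGR2GRAY)
# pins: dark blobs
for (u,v) in [(216,200),(292,206)]:
    w=200-cv2.GaussianBlur(g,(0,0),.5)[v-3:v+4,u-3:u+4].astype(float); w=np.clip(w-w.min()-8,0,None)
    vv,uu=np.mgrid[v-3:v+4,u-3:u+4]; uc=(w*uu).sum()/w.sum(); vc=(w*vv).sum()/w.sum()
    print(uc,vc,ray(c,uc,vc,.064).round(4))
s=cam('scene')
b=cv2.resize(s['frame'][160:240,180:310],None,fx=6,fy=6,interpolation=cv2.INTER_CUBIC); cv2.imwrite('pics/box2.png',b)
st()
E
```

```text
215.87852494577007 200.2299349240781 [0.5896 0.1117 0.064 ]
292.32007575757575 205.90151515151516 [ 0.5762 -0.1046  0.064 ]
t 0.3 p [202.3 511.3 205.1] xax 158.41 tilt [-0.0003 -0.0006] gap 94.5 F [-0.2  0.2  0.5] q [ 1.09  0.09  1.37 -0.    1.68 -0.1 ]
```

View pics/box2.png

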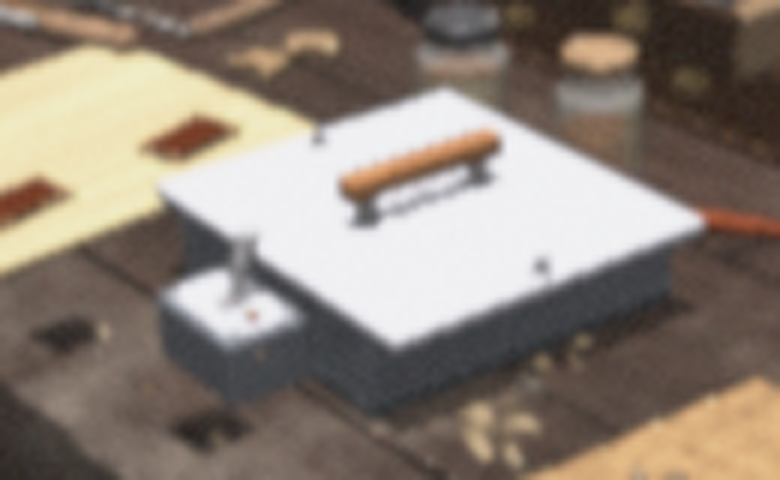

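```bash
python3 - <<'E'
from h import *
plan([.4881,.0095,.15],176.46)
E
```

```text
turn [-0.001 -0.    -0.315] shift cm [-31.62 -48.32   5.51]
```

```bash
python3 -m jog '0 0 0 0 0 -0.1575 0.5;0 0 0 0 0 -0.1575 0;-3 -4.5 0 0 0 0 0;-3 -4.5 0 0 0 0 0;-3 -4.5 0 0 0 0 0;-3 -4.5 0 0 0 0 0;-3 -4.5 0 0 0 0 0;-3 -4.5 0 0 0 0 0'; python3 -m jog '-3 -4.5 1 0 0 0 0;-3 -4.5 1 0 0 0 0;-3 -4.5 1 0 0 0 0;-3 -4.5 1 0 0 0 0;-1.6 -3.3 1 0 0 0 0;0 0 0 0 0 0 0;0 0 0 0 0 0 0'
python3 - <<'E'
from h import *
st(); plan([.4881,.0095,.15],176.46)
E
```

```text
time: 1.3
eef_pos: [0.366, 0.2293, 0.2057]
tool_rot: [0.031, 1.0, 0.0, 0.0]
contact_force: [0.9, 0.8, -0.2]
finger_gap: 0.0176
time: 2.17
eef_pos: [0.4878, 0.0104, 0.1556]
tool_rot: [0.031, 1.0, 0.0, -0.0]
contact_force: [0.3, 0.3, 0.0]
finger_gap: 0.0004
t 2.17 p [487.8  10.4 155.6] xax 176.46 tilt [-0.0001  0.0008] gap 0.4 F [0.3 0.3 0. ] q [-0.1  -0.04  1.6   0.    1.58 -1.6 ]
turn [ 0.001 -0.    -0.   ] shift cm [-0.04 -0.08  0.56]
```

```bash
python3 -m jog '0 0 4 0 0 0 0;0 0 4.4 0 0 0 0;0 0 0 0 0 0 0;1 0 0 0 0 0 0;1 0 0 0 0 0 0;0 0 0 0 0 0 0'; python3 -c "
from h import *
st()
c=cam('scene'); cv2.imwrite('pics/sw1.png',cv2.resize(c['frame'][140:240,180:310],None,fx=6,fy=6))"
```

```text
time: 2.92
eef_pos: [0.4688, 0.0111, 0.0739]
tool_rot: [0.031, 1.0, -0.0, 0.002]
contact_force: [0.2, -0.8, 1.2]
finger_gap: 0.0004
t 2.92 p [468.8  11.1  73.9] xax 176.47 tilt [ 0.0047 -0.0005] gap 0.4 F [ 0.2 -0.8  1.2] q [-0.1  -0.03  1.76 -0.    1.41 -1.61]
```

View pics/sw1.png

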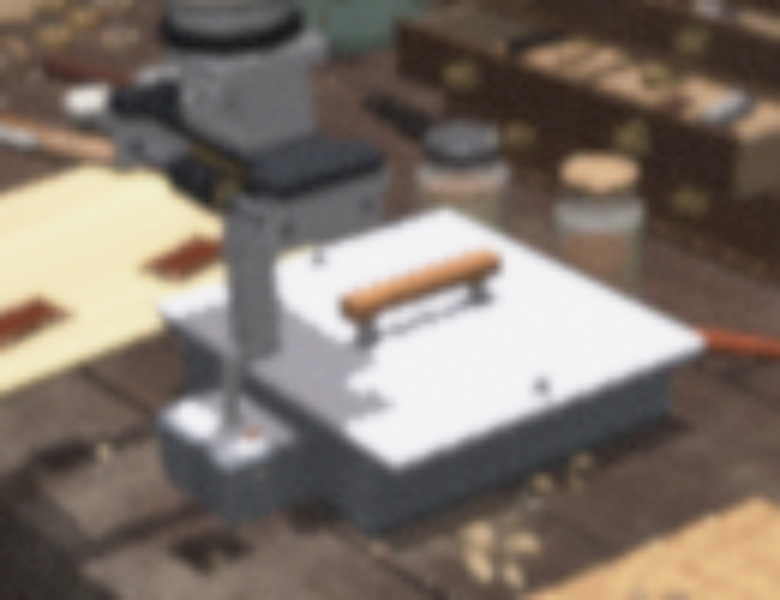

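The finger now sits just behind the toggle at about (240,360) in the crop. I'll push on toward the robot.

```bash
python3 -m jog '0.7 0 0 0 0 0 0;0.7 0 0 0 0 0 0;0.7 0 0 0 0 0 0;0.3 0 0 0 0 0 0;0 0 0 0 0 0 0;0 0 0 0 0 0 0'; python3 -c "
from h import *
st()
c=cam('scene'); cv2.imwrite('pics/sw2.png',cv2.resize(c['frame'][140:240,180:310],None,fx=6,fy=6))"
```

```text
time: 3.72
eef_pos: [0.4459, 0.0124, 0.072]
tool_rot: [0.031, 1.0, -0.0, 0.003]
contact_force: [6.2, -1.0, -0.8]
finger_gap: 0.0004
t 3.73 p [445.9  12.4  72. ] xax 176.45 tilt [ 0.0053 -0.0003] gap 0.4 F [ 6.2 -1.  -0.8] q [-0.1  -0.08  1.81  0.    1.41 -1.61]
```

View pics/sw2.png

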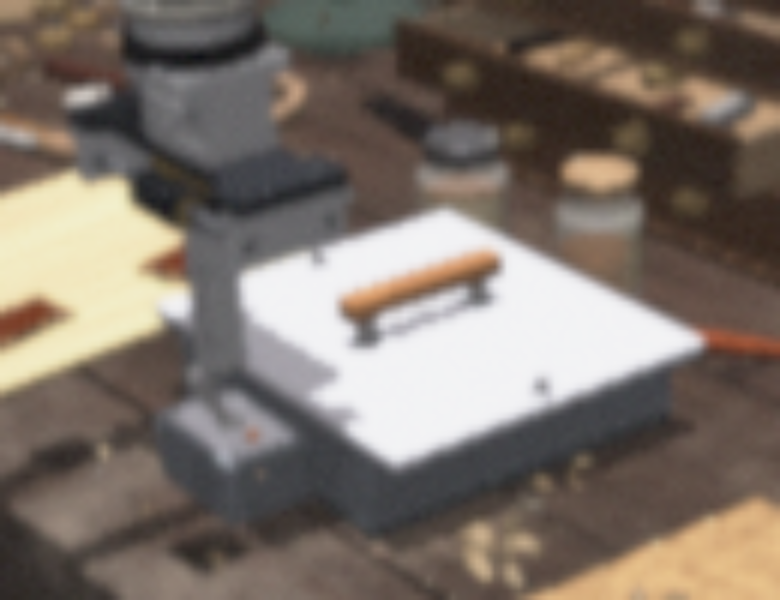

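```bash
python3 -m jog '-0.5 0 0 0 0 0 0;0 0 -4 0 0 0 0;0 0 -4 0 0 0 0.3;-4 0 0 0 0 0 0.6;-4.5 0 0 0 0 0 0.7;-4.5 0 0 0 0 0 0.7;0 0 0 0 0 0 0.7;0 0 0 0 0 0 0.7'; python3 -c "
from h import *
st(); plan([.583,.0037,.066],176.46)
c=cam('scene'); cv2.imwrite('pics/sw3.png',cv2.resize(c['frame'][140:240,180:310],None,fx=6,fy=6))"
```

```text
time: 4.78
eef_pos: [0.5772, 0.0045, 0.1503]
tool_rot: [0.031, 1.0, 0.0, -0.002]
contact_force: [-0.3, 0.9, 0.9]
finger_gap: 0.057
t 4.78 p [577.2   4.5 150.3] xax 176.46 tilt [-0.004   0.0006] gap 57.0 F [-0.3  0.9  0.9] q [-0.09  0.17  1.39  0.    1.59 -1.6 ]
turn [ 0.    -0.004  0.   ] shift cm [-0.58 -0.04  8.43]
```

View pics/sw3.png

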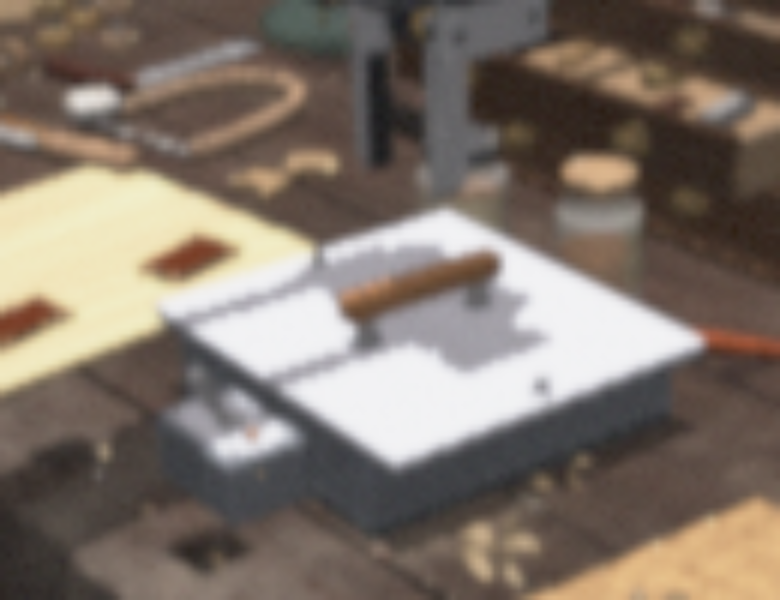

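The toggle at about (205,390) now leans toward the robot, so it's off. Next I'll take the handle.

```bash
python3 -m jog '-0.6 0 3 0 0 0 0.6;0 0 2.7 0 0 0 0.6;0 0 2.7 0 0 0 0.6;0 0 0 0 0 0 0.6;0 0 0 0 0 0 0.6'; python3 -c "
from h import *
st()
c=cam('wrist'); cv2.imwrite('pics/w1.png',c['frame'])"
```

```text
time: 5.45
eef_pos: [0.5849, 0.0039, 0.0691]
tool_rot: [0.031, 1.0, 0.0, 0.001]
contact_force: [-0.2, 0.1, 1.3]
finger_gap: 0.0563
t 5.45 p [584.9   3.9  69.1] xax 176.46 tilt [ 0.0019 -0.0001] gap 56.3 F [-0.2  0.1  1.3] q [-0.09  0.23  1.49  0.    1.43 -1.6 ]
```

View pics/w1.png

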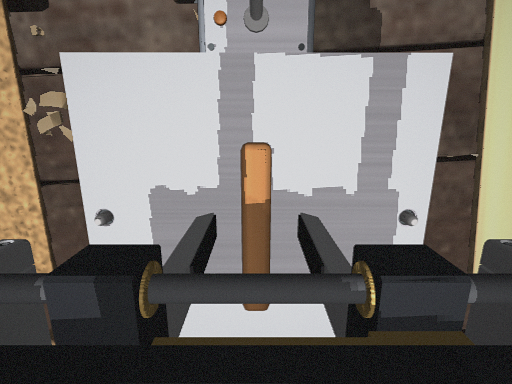

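The bar is centred between the fingers, spanning about x 242–271. I'll close on it and lift.

```bash
python3 -m jog '0.1 0 0.2 0 0 0 0;0 0 0 0 0 0 0;0 0 0 0 0 0 0;0 0 0 0 0 0 0;0 0 0 0 0 0 0;0 0 0 0 0 0 0'; python3 -c "
from h import *
st()"
```

```text
time: 6.25
eef_pos: [0.5838, 0.0038, 0.0655]
tool_rot: [0.031, 1.0, -0.0, 0.0]
contact_force: [-0.3, -0.2, 0.4]
finger_gap: 0.0173
t 6.25 p [583.8   3.8  65.5] xax 176.46 tilt [ 0.0001 -0.0002] gap 17.3 F [-0.3 -0.2  0.4] q [-0.09  0.23  1.49 -0.    1.42 -1.6 ]
```

```bash
python3 -m jog '0 0 -1 0 0 0 0;0 0 -1 0 0 0 0;0 0 -1 0 0 0 0;0 0 -2 0 0 0 0;0 0 -2 0 0 0 0;0 0 -1 0 0 0 0;0 0 0 0 0 0 0;0 0 0 0 0 0 0'; python3 -c "
from h import *
st(); plan([.5047+.001,-.3265,.16],176.46-.4)
c=cam('scene'); cv2.imwrite('pics/c1.png',c['frame'])
c=cam('top'); cv2.imwrite('pics/c1t.png',c['frame'])"
```

```text
time: 7.25
eef_pos: [0.5832, 0.004, 0.1444]
tool_rot: [0.031, 1.0, 0.0, -0.001]
contact_force: [0.3, -0.4, -4.3]
finger_gap: 0.0178
t 7.25 p [583.2   4.  144.4] xax 176.46 tilt [-0.0019  0.0002] gap 17.8 F [ 0.3 -0.4 -4.3] q [-0.09  0.18  1.39  0.    1.58 -1.6 ]
turn [ 0.    -0.002  0.007] shift cm [  5.46 -33.5   -1.56]
```

View pics/c1.png

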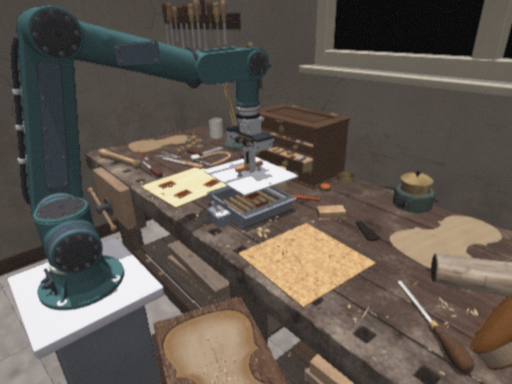

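View pics/c1t.png

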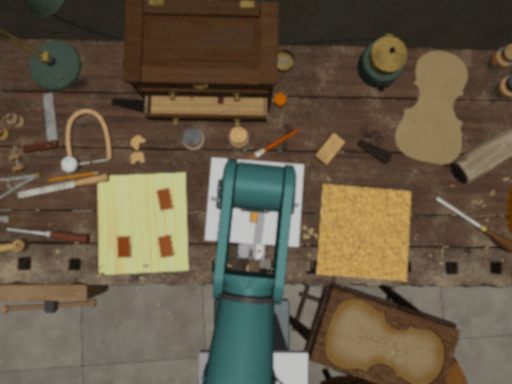

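The cover is lifted and level. Next stop is the mat.

```bash
python3 -m jog '0.7 -4.2 -0.2 0 0 0 0;0.7 -4.2 0 0 0 0 0;0.7 -4.2 0 0 0 0 0;0.7 -4.2 0 0 0 0 0;0.7 -4.2 0 0 0 0 0;0.7 -4.2 0 0 0 0 0;0.7 -4.2 0 0 0 0 0;0.5 -4.1 0 0 0 0.007 0'; python3 -m jog '0 0 2 0 0 0 0;0 0 3 0 0 0 0;0 0 3 0 0 0 0;0 0 2 0 0 0 0;0 0 0 0 0 0 0;0 0 0 0 0 0 0'; python3 -c "
from h import *
st(); plan([.5047+.0008,-.3265,.015],176.06)
c=cam('scene'); cv2.imwrite('pics/c2.png',c['frame'])"
```

```text
time: 8.35
eef_pos: [0.5084, -0.3282, 0.1465]
tool_rot: [0.035, 0.999, 0.001, -0.001]
contact_force: [0.6, 0.8, -4.7]
finger_gap: 0.0178
time: 9.1
eef_pos: [0.5096, -0.3274, 0.0481]
tool_rot: [0.034, 0.999, -0.0, 0.0]
contact_force: [0.1, -0.4, -3.8]
finger_gap: 0.0177
t 9.1 p [ 509.6 -327.4   48.1] xax 176.06 tilt [ 0.0009 -0.0006] gap 17.7 F [ 0.1 -0.4 -3.8] q [-0.66  0.29  1.45  0.    1.4  -2.17]
turn [-0.001  0.001  0.   ] shift cm [0.42 0.06 3.31]
```

View pics/c2.png

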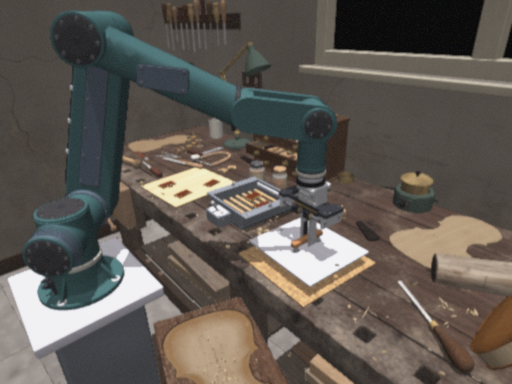

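```bash
python3 -m jog '0.4 0 1 0 0 0 0;0 0 1.2 0 0 0 0;0 0 0.8 0 0 0 0;0 0 0.3 0 0 0 0;0 0 0 0 0 0 0;0 0 0 0 0 0 0'; python3 -c "
from h import *
st()"
```

```text
time: 9.9
eef_pos: [0.5055, -0.3269, 0.0145]
tool_rot: [0.034, 0.999, -0.0, 0.0]
contact_force: [-0.1, -0.1, -3.1]
finger_gap: 0.0178
t 9.9 p [ 505.5 -326.9   14.5] xax 176.06 tilt [ 0.0006 -0.0002] gap 17.8 F [-0.1 -0.1 -3.1] q [-0.67  0.31  1.5   0.    1.33 -2.17]
```

```bash
python3 -m jog '0 0 0.1 0 0 0 0;0 0 0.1 0 0 0 0;0 0 0 0 0 0 0'; python3 -c "
from h import *
st()"
```

```text
time: 10.28
eef_pos: [0.5055, -0.3269, 0.0145]
tool_rot: [0.034, 0.999, -0.0, 0.0]
contact_force: [-4.0, 3.3, 6.8]
finger_gap: 0.0176
t 10.28 p [ 505.5 -326.9   14.5] xax 176.07 tilt [ 0.0009 -0.0005] gap 17.6 F [-4.   3.3  6.8] q [-0.67  0.31  1.5   0.    1.33 -2.17]
```

Contact on the mat, so I'll open and rise, then move clear to see inside the box.

```bash
python3 -m jog '0 0 -0.1 0 0 0 0.3;0 0 0 0 0 0 0.6;0 0 0 0 0 0 0.6;0 0 -3 0 0 0 0.6;0 0 -5 0 0 0 0.6;0 0 -5 0 0 0 0.6;0 0 -3 0 0 0 0.6;0 0 0 0 0 0 0.6'; python3 - <<'E'
from h import *; from meas import *
st()
c=cam('top'); cv2.imwrite('pics/t2.png',cv2.resize(c['frame'][140:300,80:440],None,fx=2.2,fy=2.2))
for z in (.014,.026):
    for q in quad(c,varn(c),z,60):
        if 90<q[5][0]<310 and 150<q[5][1]<280: print(z,np.round(q[:5],1),q[5])
E
```

```text
time: 11.28
eef_pos: [0.5067, -0.3281, 0.1769]
tool_rot: [0.034, 0.999, -0.002, 0.003]
contact_force: [0.1, -0.4, -0.0]
finger_gap: 0.0566
t 11.28 p [ 506.7 -328.1  176.9] xax 176.06 tilt [ 0.0057 -0.0044] gap 56.6 F [ 0.1 -0.4 -0. ] q [-0.67  0.21  1.29  0.    1.64 -2.17]
0.014 [454.8 380.8  51.5  30.2   6. ] [123.0, 247.0]
0.014 [457.3 260.2  52.1  29.5   9.8] [165.0, 246.0]
0.014 [595.3 266.8  51.9  29.8  12.9] [164.0, 199.0]
0.014 [604.3 -39.7  54.9  32.6 -10.8] [269.0, 197.0]
0.014 [626.4  40.1  57.1  32.2   6. ] [242.0, 189.0]
0.026 [455.4 377.   50.9  29.9   6. ] [123.0, 247.0]
0.026 [457.9 257.6  51.5  29.1   9.8] [165.0, 246.0]
0.026 [594.5 264.2  51.3  29.5  12.9] [164.0, 199.0]
0.026 [603.3 -39.   54.3  32.3 -10.8] [269.0, 197.0]
0.026 [625.3  39.9  56.5  31.9   6. ] [242.0, 189.0]
```

View pics/t2.png

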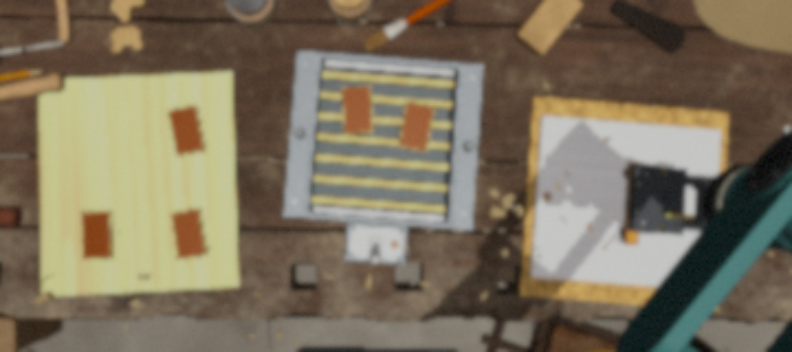

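```bash
python3 - <<'E'
from h import *
plan([.603,-.039,.15],169)
E
```

```text
turn [-0.001  0.002  0.123] shift cm [-4.06 30.15  2.4 ]
```

```bash
python3 -m jog '0 0 0 0 0 0.123 0.6;-0.6 4.3 0 0 0 0 0.6;-0.6 4.3 0 0 0 0 0.6;-0.6 4.3 0 0 0 0 0.6;-0.6 4.3 0 0 0 0 0.6;-0.6 4.3 0 0 0 0 0.6;-0.6 4.3 0 0 0 0 0.6;-0.5 4.3 0 0 0 0 0.6'; python3 -m jog '0 0 2 0 0 0 0.6;0 0 0 0 0 0 0.6;0 0 0 0 0 0 0.6'; cat > wm.py <<'E'
from meas import *
def wmeas(z,name=None,full=False):
    c=cam('wrist'); m=varn(c)
    if name: cv2.imwrite(name,c['frame'])
    r=[]
    for q in quad(c,m,z,300):
        if 300<q[2]*q[3] and 25<q[3]<45 and 45<q[2]<75: print(np.round(q[:5],1),q[5]); r.append(q)
    return r
if __name__=='__main__':
    st(); wmeas(float(sys.argv[1]),sys.argv[2])
E
python3 wm.py .026 pics/w2.png
```

```text
time: 12.32
eef_pos: [0.6018, -0.0376, 0.1699]
tool_rot: [0.096, 0.995, 0.0, -0.003]
contact_force: [0.3, -0.2, -0.3]
finger_gap: 0.057
time: 12.7
eef_pos: [0.6021, -0.0395, 0.1521]
tool_rot: [0.096, 0.995, 0.0, -0.001]
contact_force: [0.2, -0.1, 0.2]
finger_gap: 0.0566
t 12.7 p [602.1 -39.5 152.1] xax 168.97 tilt [-0.0025  0.0004] gap 56.6 F [ 0.2 -0.1  0.2] q [-0.16  0.22  1.32 -0.    1.6  -1.54]
[625.3  39.6  60.2  35.6   4.6] [328.0, 190.0]
[604.4 -39.6  59.7  35.9 -11. ] [256.0, 185.0]
```

View pics/w2.png

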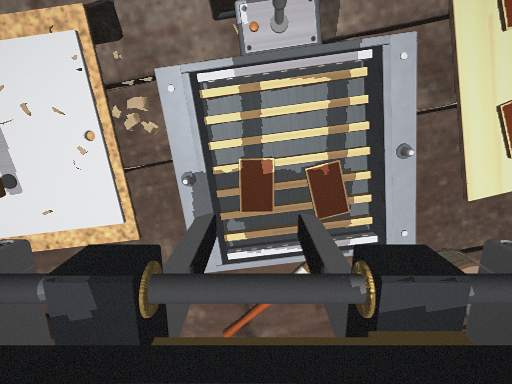

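The wrist view shows both cured samples at (256,185) and (328,190), and each measures 60x36 as it should. I'll go down onto the first.

```bash
python3 -m jog '-0.2 0 4 0 0 0 0.6;0 0 4 0 0 0 0.6;0 0 3.8 0 0 0 0.6;0 0 0 0 0 0 0.6;0 0 0 0 0 0 0.6'; python3 -c "
from h import *
st(); plan([.6044,-.0396,.0215],169)
c=cam('wrist'); cv2.imwrite('pics/w3.png',c['frame'])"
```

```text
time: 13.38
eef_pos: [0.606, -0.0402, 0.0375]
tool_rot: [0.096, 0.995, -0.0, 0.002]
contact_force: [-0.2, 0.6, 0.9]
finger_gap: 0.0566
t 13.38 p [606.  -40.2  37.5] xax 168.97 tilt [ 0.0031 -0.0004] gap 56.6 F [-0.2  0.6  0.9] q [-0.16  0.3   1.46  0.    1.38 -1.54]
turn [ 0.     0.003 -0.001] shift cm [0.17 0.03 1.6 ]
```

View pics/w3.png

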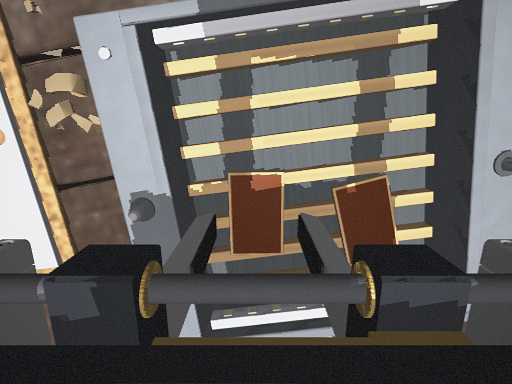

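```bash
python3 -m jog '0 0 0.6 0 0 0 0.6;0 0 0.6 0 0 0 0.6;0 0 0 0 0 0 0.6;0 0 0 0 0 0 0.6;0 0 0 0 0 0 0.6'; python3 -c "
from h import *
st(); plan([.6044,-.0396,.0215],169)"
```

```text
time: 14.05
eef_pos: [0.6049, -0.0395, 0.0236]
tool_rot: [0.096, 0.995, 0.0, 0.0]
contact_force: [-0.2, 0.2, -0.2]
finger_gap: 0.0568
t 14.05 p [604.9 -39.5  23.6] xax 169.01 tilt [0.0003 0.    ] gap 56.8 F [-0.2  0.2 -0.2] q [-0.16  0.31  1.48  0.    1.35 -1.54]
turn [0. 0. 0.] shift cm [ 0.05 -0.02  0.21]
```

```bash
python3 -m jog '0 0 0.15 0 0 0 0.6;0 0 0 0 0 0 0.35;0 0 0 0 0 0 0.2;0 0 0 0 0 0 0.2;0 0 0 0 0 0 0.2;0 0 0 0 0 0 0.2'; python3 -c "
from h import *
st()"
```

```text
time: 14.8
eef_pos: [0.6048, -0.0395, 0.022]
tool_rot: [0.096, 0.995, 0.0, 0.0]
contact_force: [-1.0, -0.3, 0.8]
finger_gap: 0.0392
t 14.8 p [604.8 -39.5  22. ] xax 169.01 tilt [0.     0.0001] gap 39.2 F [-1.  -0.3  0.8] q [-0.16  0.31  1.48  0.    1.35 -1.54]
```

```bash
python3 -m jog '0 0 -1 0 0 0 0.2;0 0 -3 0 0 0 0.2;0 0 -4 0 0 0 0.2;0 0 -4 0 0 0 0.2;0 0 0 0 0 0 0.2;0 0 0 0 0 0 0.2'; python3 -c "
from h import *
st(); plan([.595,.39,.10],176.5)
c=cam('wrist'); cv2.imwrite('pics/w4.png',c['frame'])"
```

```text
time: 15.55
eef_pos: [0.6044, -0.0395, 0.1416]
tool_rot: [0.096, 0.995, 0.0, -0.0]
contact_force: [0.4, -0.4, -0.7]
finger_gap: 0.0393
t 15.55 p [604.4 -39.5 141.6] xax 169.01 tilt [-0.0006  0.0001] gap 39.3 F [ 0.4 -0.4 -0.7] q [-0.16  0.23  1.33  0.    1.58 -1.54]
turn [ 0.    -0.001 -0.131] shift cm [ 3.56 42.81  4.16]
```

View pics/w4.png

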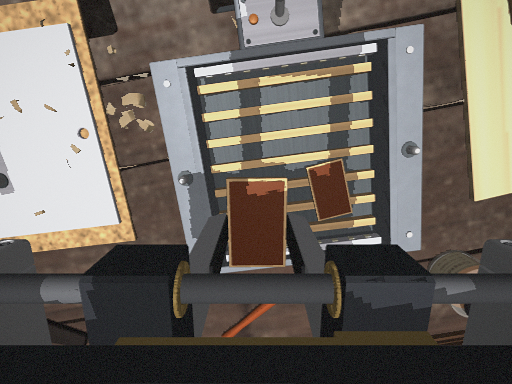

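The sample is held level by its edges. Now I'll carry it to the board.

```bash
python3 -m jog '0 0 0 0 0 -0.131 0.2;0.4 5 0 0 0 0 0.2;0.4 5 0 0 0 0 0.2;0.4 5 0 0 0 0 0.2;0.4 5 0 0 0 0 0.2;0.4 5 0 0 0 0 0.2;0.4 5 0 0 0 0 0.2;0.4 5 0 0 0 0 0.2'; python3 -m jog '0.8 5 0 0 0 0 0.2;0 2.8 2 0 0 0 0.2;0 0 4 0 0 0 0.2;0 0 3 0 0 0 0.2;0 0 0 0 0 0 0.2;0 0 0 0 0 0 0.2'; python3 -c "
from h import *
st(); plan([.595,.39,.010],176.5)
c=cam('scene'); cv2.imwrite('pics/s4.png',cv2.resize(c['frame'][130:250,90:290],None,fx=4,fy=4))"
```

```text
time: 16.6
eef_pos: [0.5969, 0.3126, 0.1393]
tool_rot: [0.03, 1.0, -0.001, -0.002]
contact_force: [1.2, -0.2, 0.5]
finger_gap: 0.0395
time: 17.35
eef_pos: [0.595, 0.3898, 0.0522]
tool_rot: [0.03, 1.0, 0.0, -0.0]
contact_force: [-0.4, 0.4, 0.6]
finger_gap: 0.0394
t 17.35 p [595.  389.8  52.2] xax 176.51 tilt [-0.0001  0.    ] gap 39.4 F [-0.4  0.4  0.6] q [ 0.5   0.51  1.14  0.    1.49 -1.01]
turn [ 0. -0.  0.] shift cm [-0.    0.02  4.22]
```

View pics/s4.png

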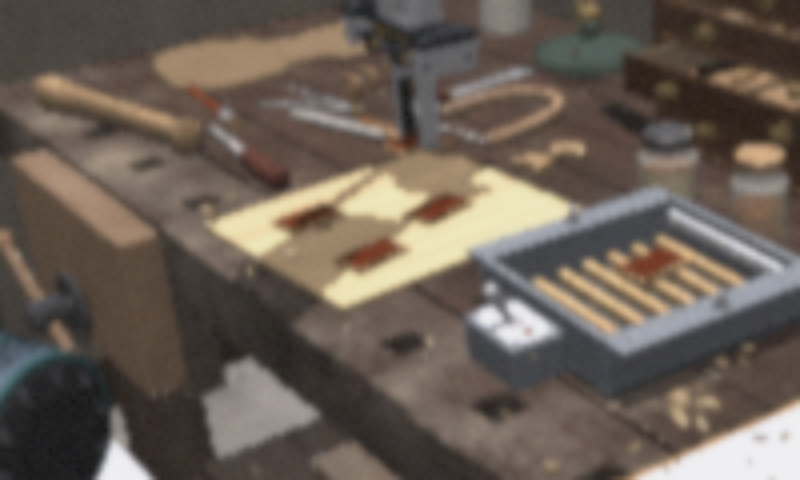

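```bash
python3 -m jog '0 0 1.5 0 0 0 0.2;0 0 1.5 0 0 0 0.2;0 0 0.7 0 0 0 0.2;0 0 0.2 0 0 0 0.2;0 0 0 0 0 0 0.2;0 0 0 0 0 0 0.2'; python3 -c "
from h import *
st(); plan([.595,.39,.010],176.5)"
```

```text
time: 18.15
eef_pos: [0.5953, 0.3901, 0.0137]
tool_rot: [0.03, 1.0, 0.0, 0.001]
contact_force: [0.2, -0.7, -0.1]
finger_gap: 0.0394
t 18.15 p [595.3 390.1  13.7] xax 176.52 tilt [0.0011 0.0007] gap 39.4 F [ 0.2 -0.7 -0.1] q [ 0.5   0.54  1.18  0.    1.42 -1.01]
turn [0.001 0.001 0.   ] shift cm [ 0.03 -0.01  0.37]
```

```bash
python3 -m jog '0 0 0.15 0 0 0 0.2;0 0 0.1 0 0 0 0.2;0 0 0 0 0 0 0.2;0 0 0 0 0 0 0.2'; python3 -c "
from h import *
st()"; python3 -m jog '0 0 0.1 0 0 0 0.2;0 0 0 0 0 0 0.2;0 0 0 0 0 0 0.2';python3 -c "
from h import *
st()"
```

```text
time: 18.65
eef_pos: [0.5949, 0.3898, 0.0105]
tool_rot: [0.03, 1.0, 0.0, 0.0]
contact_force: [-0.2, 0.2, 0.2]
finger_gap: 0.0391
t 18.65 p [594.9 389.8  10.5] xax 176.52 tilt [0.     0.0001] gap 39.1 F [-0.2  0.2  0.2] q [ 0.5   0.54  1.19  0.    1.42 -1.01]
time: 19.02
eef_pos: [0.5951, 0.39, 0.01]
tool_rot: [0.03, 1.0, 0.0, 0.0]
contact_force: [-0.8, -0.6, 1.4]
finger_gap: 0.0394
t 19.02 p [595.1 390.   10. ] xax 176.52 tilt [0.0006 0.0004] gap 39.4 F [-0.8 -0.6  1.4] q [ 0.5   0.54  1.19  0.    1.41 -1.01]
```

```bash
python3 -m jog '0 0 0 0 0 0 0.5;0 0 0 0 0 0 0.6;0 0 0 0 0 0 0.6;0 0 -3 0 0 0 0.6;0 0 -4 0 0 0 0.6;0 0 -6 0 0 0 0.6;0 0 0 0 0 0 0.6'; python3 wm.py .014 pics/w5.png; python3 -c "
from h import *
plan([.6253,.0397,.14],184.6)"
```

```text
time: 19.9
eef_pos: [0.598, 0.3916, 0.148]
tool_rot: [0.03, 1.0, 0.004, 0.006]
contact_force: [0.4, 0.3, -0.1]
finger_gap: 0.0564
t 19.9 p [598.  391.6 148. ] xax 176.52 tilt [0.0125 0.0069] gap 56.4 F [ 0.4  0.3 -0.1] q [ 0.5   0.46  1.02  0.    1.65 -1.01]
[593.7 390.2  59.4  35.5  -3.5] [254.0, 177.0]
[563.  309.3  59.7  35.8  12.6] [181.0, 155.0]
[456.9 261.1  60.2  36.   10.8] [122.0, 56.0]
[454.  382.2  59.7  35.3   3.8] [238.0, 45.0]
turn [ 0.004  0.007 -0.141] shift cm [ -0.05 -35.23   0.39]
```

View pics/w5.png

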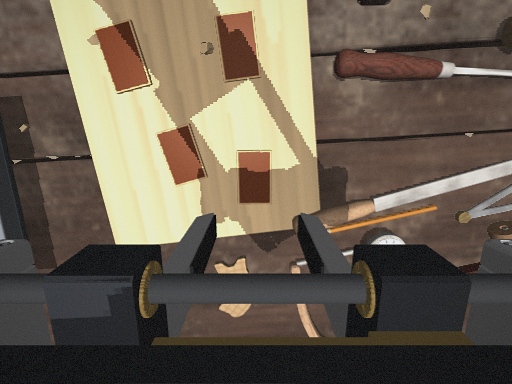

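The cured sample is down at (254,177). One fresh sample was knocked to world (563,309). The space around (612,245) is free for the second cured one.

```bash
python3 -m jog '0 0 0 0 0 -0.141 0.6;0 -5 0 0 0 0 0.6;0 -5 0 0 0 0 0.6;0 -5 0 0 0 0 0.6;0 -5 0 0 0 0 0.6;0 -5 0 0 0 0 0.6;0 -5 0 0 0 0 0.6;0 -5.2 0 0 0 0 0.6'; python3 -m jog '0 0 2 0 0 0 0.6;0 0 3 0 0 0 0.6;0 0 0 0 0 0 0.6;0 0 0 0 0 0 0.6'; python3 wm.py .026 pics/w6.png; python3 -c "
from h import *
plan([.6253,.0397,.022],184.6)"
```

```text
time: 20.95
eef_pos: [0.6218, 0.0375, 0.137]
tool_rot: [-0.04, 0.999, 0.0, -0.002]
contact_force: [-0.1, -0.0, -0.1]
finger_gap: 0.0561
time: 21.45
eef_pos: [0.6229, 0.0391, 0.0892]
tool_rot: [-0.04, 0.999, 0.0, -0.0]
contact_force: [-0.5, -0.3, 0.8]
finger_gap: 0.0563
t 21.45 p [622.9  39.1  89.2] xax -175.39 tilt [-0.0009  0.0001] gap 56.3 F [-0.5 -0.3  0.8] q [-0.03  0.3   1.36  0.    1.49 -1.68]
[625.4  39.4  60.3  35.9   4.6] [257.0, 200.0]
turn [-0.     0.001  0.   ] shift cm [-0.18  0.04  6.82]
```

View pics/w6.png

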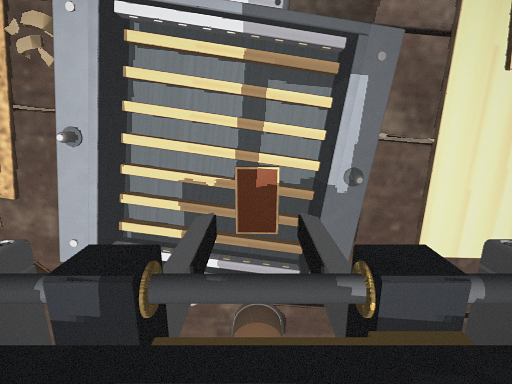

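```bash
python3 -m jog '-0.2 0 2.5 0 0 0 0.6;0 0 2.5 0 0 0 0.6;0 0 1 0 0 0 0.6;0 0 0.5 0 0 0 0.6;0 0 0 0 0 0 0.6;0 0 0 0 0 0 0.6'; python3 -c "
from h import *
st(); plan([.6253,.0397,.022],184.6)"
```

```text
time: 22.25
eef_pos: [0.6259, 0.0391, 0.0258]
tool_rot: [-0.04, 0.999, -0.0, 0.001]
contact_force: [-0.5, 0.1, 0.1]
finger_gap: 0.0564
t 22.25 p [625.9  39.1  25.8] xax -175.4 tilt [ 0.0022 -0.    ] gap 56.4 F [-0.5  0.1  0.1] q [-0.03  0.35  1.42  0.    1.37 -1.68]
turn [-0.     0.002 -0.   ] shift cm [0.05 0.06 0.38]
```

```bash
python3 -m jog '0 0 0.2 0 0 0 0.6;0 0 0 0 0 0 0.6;0 0 0 0 0 0 0.35;0 0 0 0 0 0 0.2;0 0 0 0 0 0 0.2;0 0 0 0 0 0 0.2;0 0 0 0 0 0 0.2'; python3 -c "
from h import *
st()"
```

```text
time: 23.12
eef_pos: [0.6251, 0.0391, 0.0225]
tool_rot: [-0.04, 0.999, 0.0, 0.0]
contact_force: [-0.7, -0.3, 0.3]
finger_gap: 0.0393
t 23.12 p [625.1  39.1  22.5] xax -175.41 tilt [0.0001 0.0001] gap 39.3 F [-0.7 -0.3  0.3] q [-0.03  0.35  1.42  0.    1.36 -1.68]
```

```bash
python3 -m jog '0 0 -1 0 0 0 0.2;0 0 -3 0 0 0 0.2;0 0 -4 0 0 0 0.2;0 0 -2 0 0 0 0.2;0 0 0 0 0 0.141 0.2;0 0 0 0 0 0 0.2'; python3 wm.py .014 pics/w7.png; python3 -c "
from h import *
plan([.612,.245,.0105],176.5)"
```

```text
time: 23.88
eef_pos: [0.6253, 0.0392, 0.1236]
tool_rot: [0.03, 1.0, 0.0, 0.001]
contact_force: [-0.2, 0.9, -0.5]
finger_gap: 0.0395
t 23.88 p [625.3  39.2 123.6] xax 176.61 tilt [0.0015 0.0001] gap 39.5 F [-0.2  0.9 -0.5] q [-0.03  0.28  1.31  0.    1.55 -1.54]
turn [0.    0.    0.003] shift cm [ 2.56 20.47 11.24]
```

```bash
python3 -m jog '0.5 4.1 0 0 0 0 0.2;0.5 4.1 0 0 0 0 0.2;0.5 4.1 0 0 0 0 0.2;0.5 4.1 0 0 0 0 0.2;0.5 4.1 0 0 0 0 0.2;0 0 4 0 0 0 0.2;0 0 3 0 0 0 0.2;0 0 0 0 0 0 0.2'; python3 -c "
from h import *
from wm import *
st(); wmeas(.014,'pics/w7.png')
plan([.612,.245,.0105],176.5)"
```

```text
time: 24.92
eef_pos: [0.6098, 0.2446, 0.0484]
tool_rot: [0.029, 1.0, -0.001, -0.004]
contact_force: [-0.5, -0.0, -1.2]
finger_gap: 0.0394
t 24.93 p [609.8 244.6  48.4] xax 176.62 tilt [-0.0079 -0.0024] gap 39.4 F [-0.5 -0.  -1.2] q [ 0.3   0.4   1.3   0.    1.44 -1.22]
[624.1 244.   73.   43.8  -3.6] [257.0, 223.0]
[594.8 391.2  60.1  35.9  -3. ] [440.0, 179.0]
[563.7 309.8  60.1  36.1  12.5] [337.0, 145.0]
turn [-0.001 -0.003  0.001] shift cm [-0.05  0.    4.05]
```

View pics/w7.png

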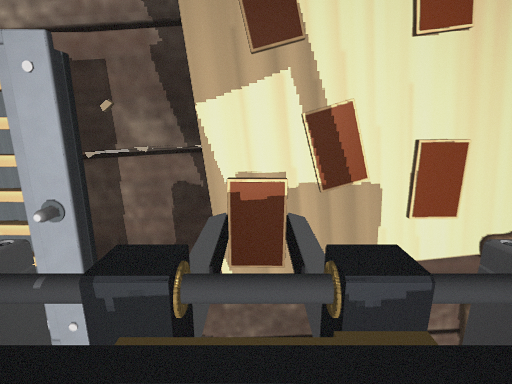

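```bash
python3 -m jog '0 0 1.5 0 0 0 0.2;0 0 1.3 0 0 0 0.2;0 0 0.6 0 0 0 0.2;0 0 0 0 0 0 0.2;0 0 0 0 0 0 0.2;0 0 0 0 0 0 0.2'; python3 -c "
from h import *
st()"
```

```text
time: 25.72
eef_pos: [0.613, 0.2454, 0.0192]
tool_rot: [0.03, 1.0, 0.0, 0.001]
contact_force: [0.7, 0.3, -0.4]
finger_gap: 0.0392
t 25.73 p [613.  245.4  19.2] xax 176.52 tilt [0.0012 0.0004] gap 39.2 F [ 0.7  0.3 -0.4] q [ 0.29  0.42  1.33  0.    1.38 -1.22]
```

```bash
python3 -m jog '0 0 0.4 0 0 0 0.2;0 0 0.3 0 0 0 0.2;0 0 0 0 0 0 0.2;0 0 0 0 0 0 0.2;0 0 0 0 0 0 0.2'; python3 -c "
from h import *
st()"
```

```text
time: 26.35
eef_pos: [0.6127, 0.2453, 0.0117]
tool_rot: [0.03, 1.0, 0.0, 0.0]
contact_force: [-0.1, -0.7, 0.5]
finger_gap: 0.0391
t 26.35 p [612.7 245.3  11.7] xax 176.52 tilt [0.0003 0.0002] gap 39.1 F [-0.1 -0.7  0.5] q [ 0.29  0.43  1.34  0.    1.37 -1.22]
```

```bash
python3 -m jog '0 0 0.1 0 0 0 0.2;0 0 0.1 0 0 0 0.2;0 0 0 0 0 0 0.2;0 0 0 0 0 0 0.2'; python3 -c "
from h import *
st()"
```

```text
time: 26.85
eef_pos: [0.6128, 0.2453, 0.0105]
tool_rot: [0.03, 1.0, 0.0, 0.0]
contact_force: [-1.8, 0.1, 5.1]
finger_gap: 0.0392
t 26.85 p [612.8 245.3  10.5] xax 176.52 tilt [0.0007 0.0003] gap 39.2 F [-1.8  0.1  5.1] q [ 0.29  0.43  1.34  0.    1.37 -1.22]
```

```bash
python3 -m jog '0 0 0 0 0 0 0.5;0 0 0 0 0 0 0.5;0 0 0 0 0 0 0.5;0 0 -2 0 0 0 0.5;0 0 -4 0 0 0 0.5;0 0 -4 0 0 0 0.5;0 0 0 0 0 0 0.5'; python3 wm.py .014 pics/w8.png; python3 -c "
from h import *
plan([.5635,.3096,.06],192.5)"
```

```text
time: 27.72
eef_pos: [0.6157, 0.2463, 0.1165]
tool_rot: [0.03, 1.0, 0.002, 0.006]
contact_force: [1.2, 0.5, 0.6]
finger_gap: 0.047
t 27.73 p [615.7 246.3 116.5] xax 176.52 tilt [0.0113 0.0035] gap 47.0 F [1.2 0.5 0.6] q [ 0.3   0.36  1.22  0.    1.55 -1.22]
[612.4 245.4  58.4  35.8  -3.6] [255.0, 184.0]
[593.8 390.2  59.9  35.7  -2.8] [394.0, 158.0]
[563.  309.2  59.5  35.6  12.7] [315.0, 132.0]
[462.5 262.2  48.6  35.4  10.4] [262.0, 26.0]
turn [ 0.001  0.006 -0.279] shift cm [3.57 7.33 5.32]
```

View pics/w8.png

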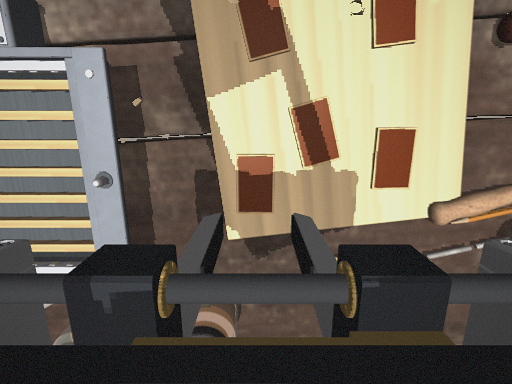

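```bash
python3 -m jog '0 0 0 0 0 -0.14 0.5;0 0 0 0 0 -0.14 0.5;1.8 3.7 0 0 0 0 0.5;1.8 3.7 0 0 0 0 0.5;0 0 3 0 0 0 0.5;0 0 2.3 0 0 0 0.5;0 0 0 0 0 0 0.5;0 0 0 0 0 0 0.5'; python3 wm.py .014 pics/w9.png; python3 -c "
from h import *
plan([.5634,.3095,.010],192.6)"
```

```text
time: 28.78
eef_pos: [0.5614, 0.3096, 0.0565]
tool_rot: [-0.109, 0.994, 0.0, -0.0]
contact_force: [-0.4, 0.0, -0.0]
finger_gap: 0.0471
t 28.77 p [561.4 309.6  56.5] xax -167.45 tilt [-0.0003  0.    ] gap 47.1 F [-0.4  0.  -0. ] q [ 0.42  0.36  1.35  0.    1.44 -1.37]
[563.6 309.2  59.3  36.   12.5] [256.0, 206.0]
[454.4 382.8  60.4  36.2   3.9] [381.0, 93.0]
[457.2 261.   60.   35.9  10.5] [222.0, 59.0]
turn [ 0.     0.001 -0.001] shift cm [-0.14 -0.06  4.74]
```

View pics/w9.png

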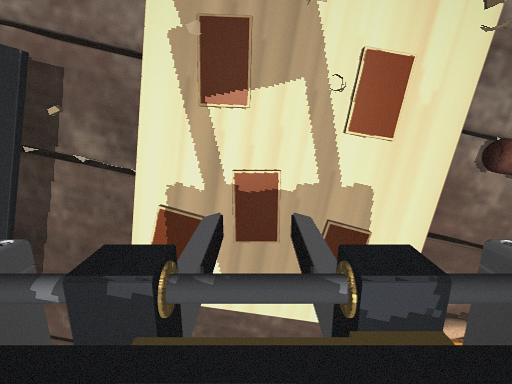

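```bash
python3 -m jog '-0.2 0 2 0 0 0 0.5;0 0 1.6 0 0 0 0.5;0 0 0.7 0 0 0 0.5;0 0 0 0 0 0 0.5;0 0 0 0 0 0 0.5'; python3 -c "
from h import *
st(); plan([.5634,.3095,.010],192.6)"
```

```text
time: 29.45
eef_pos: [0.5636, 0.3103, 0.0139]
tool_rot: [-0.109, 0.994, 0.0, 0.0]
contact_force: [-0.0, -0.7, -0.7]
finger_gap: 0.0472
t 29.45 p [563.6 310.3  13.9] xax -167.44 tilt [0.0008 0.0004] gap 47.2 F [-0.  -0.7 -0.7] q [ 0.42  0.39  1.39  0.    1.36 -1.37]
turn [ 0.     0.001 -0.001] shift cm [ 0.04 -0.07  0.39]
```

```bash
python3 -m jog '0 0 0.3 0 0 0 0.5;0 0 0 0 0 0 0.5;0 0 0 0 0 0 0.3;0 0 0 0 0 0 0.2;0 0 0 0 0 0 0.2;0 0 0 0 0 0 0.2;0 0 0 0 0 0 0.2'; python3 -c "
from h import *
st()"
```

```text
time: 30.32
eef_pos: [0.5634, 0.3102, 0.0107]
tool_rot: [-0.109, 0.994, 0.0, 0.0]
contact_force: [-0.3, 0.0, 1.5]
finger_gap: 0.039
t 30.32 p [563.4 310.2  10.7] xax -167.44 tilt [0.0002 0.0002] gap 39.0 F [-0.3  0.   1.5] q [ 0.42  0.4   1.39  0.    1.35 -1.37]
```

```bash
python3 -m jog '0 0 -1 0 0 0 0.2;0 0 -3 0 0 0 0.2;0 0 -4 0 0 0 0.2;0 0 -4 0 0 0.14 0.2;0 0 0 0 0 0.14 0.2;0 0 0 0 0 0 0.2;0 0 0 0 0 0 0.2'; python3 -c "
from h import *
st()
plan([.6276,.0459,.0227],176.46)"
```

```text
time: 31.2
eef_pos: [0.5628, 0.3099, 0.1298]
tool_rot: [0.029, 1.0, -0.0, -0.001]
contact_force: [-0.7, 0.6, -0.0]
finger_gap: 0.0395
t 31.2 p [562.8 309.9 129.8] xax 176.63 tilt [-0.0014 -0.0005] gap 39.5 F [-0.7  0.6 -0. ] q [ 0.42  0.32  1.25  0.    1.58 -1.1 ]
turn [-0.001 -0.001  0.003] shift cm [ -8.1  -25.95  10.71]
```

```bash
python3 -m jog '-1.6 -5.2 0 0 0 0.003 0.2;-1.6 -5.2 0 0 0 0 0.2;-1.6 -5.2 0 0 0 0 0.2;-1.6 -5.2 0 0 0 0 0.2;-1.7 -5.2 0 0 0 0 0.2;0 0 3 0 0 0 0.2;0 0 3 0 0 0 0.2;0 0 0 0 0 0 0.2';python3 -m jog '0 0 0 0 0 0 0.2'; python3 -c "
from h import *
st()
plan([.6276,.0459,.0227],176.46)
c=cam('wrist'); cv2.imwrite('pics/w10.png',c['frame'])"
```

```text
time: 32.2
eef_pos: [0.6248, 0.0453, 0.0662]
tool_rot: [0.032, 0.999, -0.0, -0.004]
contact_force: [-0.0, -0.4, 0.1]
finger_gap: 0.0391
time: 32.33
eef_pos: [0.628, 0.0457, 0.0711]
tool_rot: [0.031, 1.0, 0.0, 0.0]
contact_force: [-0.7, -0.4, 0.5]
finger_gap: 0.0389
t 32.33 p [628.   45.7  71.1] xax 176.39 tilt [0.0006 0.0001] gap 38.9 F [-0.7 -0.4  0.5] q [-0.02  0.32  1.36  0.    1.46 -1.53]
turn [ 0.     0.001 -0.001] shift cm [0.04 0.02 4.84]
```

View pics/w10.png

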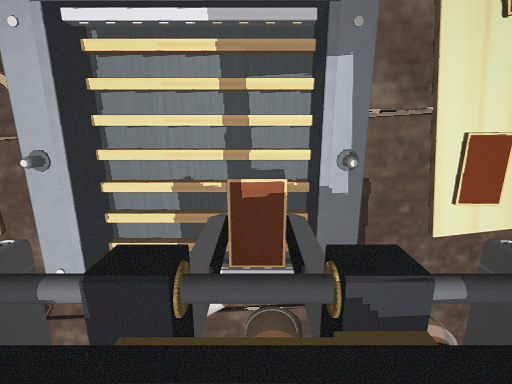

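```bash
python3 -m jog '0 0 2 0 0 0 0.2;0 0 1.5 0 0 0 0.2;0 0 0.9 0 0 0 0.2;0 0 0 0 0 0 0.2;0 0 0 0 0 0 0.2;0 0 0 0 0 0 0.2'; python3 -c "
from h import *
st()"
```

```text
time: 33.12
eef_pos: [0.6283, 0.0455, 0.0273]
tool_rot: [0.032, 0.999, 0.0, 0.001]
contact_force: [-0.3, 0.6, 0.0]
finger_gap: 0.0391
t 33.12 p [628.3  45.5  27.3] xax 176.34 tilt [0.0016 0.0001] gap 39.1 F [-0.3  0.6  0. ] q [-0.02  0.35  1.41  0.    1.37 -1.52]
```

```bash
python3 -m jog '0 0 0.2 0 0 0 0.2;0 0 0.1 0 0 0 0.2;0 0 0 0 0 0 0.2;0 0 0 0 0 0 0.2'; python3 -c "
from h import *
st()";python3 -m jog '0 0 0.1 0 0 0 0.2;0 0 0 0 0 0 0.2;0 0 0 0 0 0 0.2'; python3 -c "
from h import *
st()"
```

```text
time: 33.62
eef_pos: [0.6277, 0.0455, 0.0235]
tool_rot: [0.032, 0.999, 0.0, 0.0]
contact_force: [-0.4, 1.2, 0.2]
finger_gap: 0.0391
t 33.62 p [627.7  45.5  23.5] xax 176.35 tilt [0.0001 0.0001] gap 39.1 F [-0.4  1.2  0.2] q [-0.02  0.36  1.41  0.    1.37 -1.52]
time: 34.0
eef_pos: [0.6278, 0.0455, 0.0227]
tool_rot: [0.032, 0.999, 0.0, 0.0]
contact_force: [-1.1, -0.0, -0.3]
finger_gap: 0.0392
t 34.0 p [627.8  45.5  22.7] xax 176.35 tilt [0.0004 0.0001] gap 39.2 F [-1.1 -0.  -0.3] q [-0.02  0.36  1.42  0.    1.37 -1.52]
```

```bash
python3 -m jog '0 0 0.1 0 0 0 0.2;0 0 0 0 0 0 0.2;0 0 0 0 0 0 0.2'; python3 -c "
from h import *
st()"
```

```text
time: 34.38
eef_pos: [0.6279, 0.0455, 0.0227]
tool_rot: [0.032, 0.999, 0.0, 0.0]
contact_force: [-2.7, 0.2, 4.5]
finger_gap: 0.0391
t 34.38 p [627.9  45.5  22.7] xax 176.35 tilt [0.0008 0.    ] gap 39.1 F [-2.7  0.2  4.5] q [-0.02  0.36  1.42  0.    1.37 -1.52]
```

```bash
python3 -m jog '0 0 0 0 0 0 0.5;0 0 0 0 0 0 0.55;0 0 0 0 0 0 0.55;0 0 -3 0 0 0 0.55;0 0 -4 0 0 0 0.55;0 0 -4 0 0 0 0.55;0 0 0 0 0 0 0.55;0 0 0 0 0 0 0.55'; python3 -c "
from h import *
from wm import *
st(); wmeas(.026,'pics/w11.png')
plan([.4572,.261,.10],190.5)"
```

```text
time: 35.38
eef_pos: [0.6271, 0.0455, 0.1302]
tool_rot: [0.032, 0.999, 0.0, -0.001]
contact_force: [-0.6, 0.3, -0.6]
finger_gap: 0.0517
t 35.38 p [627.1  45.5 130.2] xax 176.35 tilt [-0.0016  0.0001] gap 51.7 F [-0.6  0.3 -0.6] q [-0.02  0.29  1.29  0.    1.57 -1.52]
[627.3  45.7  59.5  35.1  -2.9] [257.0, 188.0]
[610.3 238.1  57.3  34.5  -3.8] [441.0, 161.0]
turn [ 0.    -0.003 -0.247] shift cm [12.73 24.27  2.93]
```

View pics/w11.png

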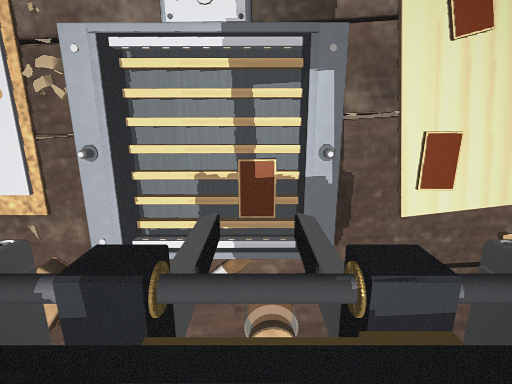

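The first fresh sample lies flat on the rack at (257,188). On to the second.

```bash
python3 -m jog '0 0 0 0 0 -0.124 0.55;0 0 0 0 0 -0.123 0.55;2.1 4 0 0 0 0 0.55;2.1 4 0 0 0 0 0.55;2.1 4 0 0 0 0 0.55;2.1 4 0 0 0 0 0.55;2.1 4.1 0 0 0 0 0.55;2.2 4.1 0 0 0 0 0.55'; python3 -m jog '0 0 4 0 0 0 0.55;0 0 3 0 0 0 0.55;0 0 0 0 0 0 0.55;0 0 0 0 0 0 0.55'; python3 -c "
from h import *
from wm import *
st(); r=wmeas(.014,'pics/w12.png')
plan([.4572,.261,.0105],190.5)"
```

```text
time: 36.42
eef_pos: [0.4565, 0.2609, 0.129]
tool_rot: [-0.091, 0.996, -0.001, -0.002]
contact_force: [0.6, 0.4, 0.1]
finger_gap: 0.0515
time: 36.92
eef_pos: [0.4589, 0.2603, 0.0616]
tool_rot: [-0.091, 0.996, -0.0, -0.0]
contact_force: [0.1, 0.0, 0.8]
finger_gap: 0.0522
t 36.92 p [458.9 260.3  61.6] xax -169.52 tilt [-0.0003 -0.0001] gap 52.2 F [0.1 0.  0.8] q [ 0.41  0.11  1.63  0.    1.4  -1.35]
[450.6 382.5  51.6  36.2   4. ] [396.0, 218.0]
[457.8 261.3  60.2  35.9  10.8] [258.0, 202.0]
turn [ 0.     0.001 -0.   ] shift cm [0.21 0.09 5.19]
```

View pics/w12.png

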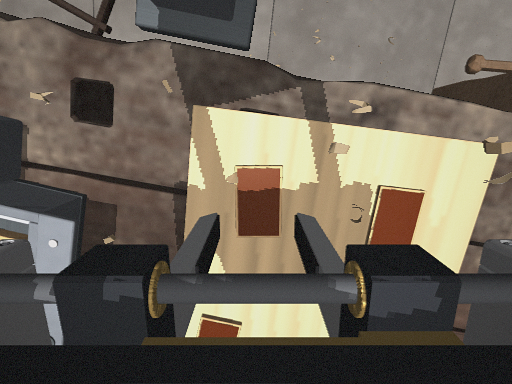

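```bash
python3 -m jog '0.1 0.1 2.5 0 0 0 0.55;0 0 1.8 0 0 0 0.55;0 0 0.7 0 0 0 0.55;0 0 0 0 0 0 0.55;0 0 0 0 0 0 0.55;0 0 0 0 0 0 0.55'; python3 -c "
from h import *
st(); plan([.4577,.2612,.0105],190.6)"
```

```text
time: 37.72
eef_pos: [0.4582, 0.2614, 0.0123]
tool_rot: [-0.091, 0.996, 0.0, 0.001]
contact_force: [0.7, 0.0, 0.5]
finger_gap: 0.0517
t 37.73 p [458.2 261.4  12.3] xax -169.5 tilt [0.0015 0.0007] gap 51.7 F [0.7 0.  0.5] q [ 0.41  0.16  1.69  0.    1.29 -1.34]
turn [ 0.     0.002 -0.002] shift cm [ 0.05 -0.01  0.18]
```

```bash
python3 -m jog '0 0 0.1 0 0 0 0.55;0 0 0 0 0 0 0.35;0 0 0 0 0 0 0.2;0 0 0 0 0 0 0.2;0 0 0 0 0 0 0.2;0 0 0 0 0 0 0.2'; python3 -c "
from h import *
st()"; python3 -m jog '0 0 -1 0 0 0 0.2;0 0 -3 0 0 0 0.2;0 0 -4 0 0 0 0.2;0 0 -4 0 0 0.124 0.2;0 0 0 0 0 0.124 0.2;0 0 0 0 0 0 0.2;0 0 0 0 0 0 0.2'; python3 -c "
from h import *
st()
plan([.622,-.0439,.10],176.46)"
```

```text
time: 38.48
eef_pos: [0.4576, 0.2611, 0.0105]
tool_rot: [-0.091, 0.996, 0.0, 0.0]
contact_force: [0.8, 1.2, -0.5]
finger_gap: 0.0388
t 38.48 p [457.6 261.1  10.5] xax -169.5 tilt [-0.      0.0001] gap 38.8 F [ 0.8  1.2 -0.5] q [ 0.41  0.16  1.69  0.    1.29 -1.34]
time: 39.35
eef_pos: [0.4571, 0.2609, 0.13]
tool_rot: [0.032, 1.0, -0.0, -0.001]
contact_force: [-0.7, -0.4, 0.4]
finger_gap: 0.0392
t 39.35 p [457.1 260.9 130. ] xax 176.39 tilt [-0.0011 -0.0004] gap 39.2 F [-0.7 -0.4  0.4] q [ 0.41  0.06  1.55  0.    1.53 -1.1 ]
turn [-0.    -0.001 -0.001] shift cm [-18.34 -29.41   3.  ]
```

```bash
python3 -m jog '-2.6 -4.2 0 0 0 0 0.2;-2.6 -4.2 0 0 0 0 0.2;-2.6 -4.2 0 0 0 0 0.2;-2.6 -4.2 0 0 0 0 0.2;-2.6 -4.2 0 0 0 0 0.2;-2.6 -4.2 0 0 0 0 0.2;-2.7 -4.2 0 0 0 0 0.2;0 0 3 0 0 0 0.2';python3 -m jog '0 0 3 0 0 0 0.2;0 0 0 0 0 0 0.2;0 0 0 0 0 0 0.2'; python3 -c "
from h import *
st()
plan([.622,-.0439,.0225],176.46)
c=cam('wrist'); cv2.imwrite('pics/w13.png',c['frame'])"
```

```text
time: 40.35
eef_pos: [0.6239, -0.048, 0.1018]
tool_rot: [0.034, 0.999, -0.001, 0.003]
contact_force: [-0.1, -0.1, -0.0]
finger_gap: 0.0394
time: 40.72
eef_pos: [0.6215, -0.044, 0.0712]
tool_rot: [0.032, 0.999, -0.0, 0.0]
contact_force: [-0.4, 0.2, -0.4]
finger_gap: 0.0392
t 40.73 p [621.5 -44.   71.2] xax 176.33 tilt [ 0.0006 -0.    ] gap 39.2 F [-0.4  0.2 -0.4] q [-0.16  0.31  1.38  0.    1.45 -1.67]
turn [ 0.     0.001 -0.002] shift cm [-0.05  0.01  4.87]
```

View pics/w13.png

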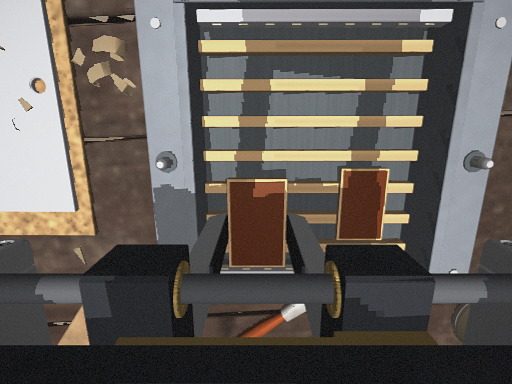

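```bash
python3 -m jog '0 0 2 0 0 0 0.2;0 0 1.5 0 0 0 0.2;0 0 0.9 0 0 0 0.2;0 0 0.3 0 0 0 0.2;0 0 0 0 0 0 0.2;0 0 0 0 0 0 0.2;0 0 0 0 0 0 0.2'; python3 -c "
from h import *
st()"; python3 -m jog '0 0 0.1 0 0 0 0.2;0 0 0 0 0 0 0.2;0 0 0 0 0 0 0.2'; python3 -c "
from h import *
st()"
```

```text
time: 41.65
eef_pos: [0.6215, -0.0441, 0.0239]
tool_rot: [0.032, 0.999, -0.0, 0.0]
contact_force: [0.5, -0.5, -0.9]
finger_gap: 0.0389
t 41.65 p [621.5 -44.1  23.9] xax 176.29 tilt [ 0.0009 -0.0001] gap 38.9 F [ 0.5 -0.5 -0.9] q [-0.16  0.34  1.43  0.    1.36 -1.67]
time: 42.02
eef_pos: [0.6212, -0.0441, 0.0225]
tool_rot: [0.032, 0.999, 0.0, 0.0]
contact_force: [-0.1, -0.2, -0.4]
finger_gap: 0.0393
t 42.02 p [621.2 -44.1  22.5] xax 176.29 tilt [0.0003 0.    ] gap 39.3 F [-0.1 -0.2 -0.4] q [-0.16  0.35  1.43  0.    1.36 -1.67]
```

```bash
python3 -m jog '0 0 0.1 0 0 0 0.2;0 0 0.05 0 0 0 0.2;0 0 0 0 0 0 0.2;0 0 0 0 0 0 0.2'; python3 -c "
from h import *
st()"
```

```text
time: 42.52
eef_pos: [0.6213, -0.0441, 0.0225]
tool_rot: [0.032, 0.999, -0.0, 0.0]
contact_force: [-2.5, 0.5, 5.8]
finger_gap: 0.0389
t 42.52 p [621.3 -44.1  22.5] xax 176.29 tilt [ 0.0007 -0.0001] gap 38.9 F [-2.5  0.5  5.8] q [-0.16  0.35  1.43 -0.    1.36 -1.67]
```

```bash
python3 -m jog '0 0 0 0 0 0 0.5;0 0 0 0 0 0 0.55;0 0 0 0 0 0 0.55;0 0 -3 0 0 0 0.55;0 0 -4 0 0 0 0.55;0 0 -4 0 0 0 0.55;0 0 0 0 0 0 0.55;0 0 0 0 0 0 0.55'; python3 -c "
from h import *
from wm import *
st(); wmeas(.026,'pics/w14.png')
plan([.4544,.3828,.10],183.9)"
```

```text
time: 43.52
eef_pos: [0.6206, -0.044, 0.1297]
tool_rot: [0.032, 0.999, 0.0, -0.001]
contact_force: [0.0, -0.1, -0.7]
finger_gap: 0.0519
t 43.52 p [620.6 -44.  129.7] xax 176.29 tilt [-0.0016  0.0004] gap 51.9 F [ 0.  -0.1 -0.7] q [-0.16  0.27  1.31  0.    1.56 -1.67]
[627.6  46.   59.   36.   -3.7] [342.0, 189.0]
[620.6 -43.8  58.9  35.6  -3.7] [257.0, 188.0]
turn [ 0.001 -0.003 -0.133] shift cm [13.62 43.7   2.88]
```

View pics/w14.png

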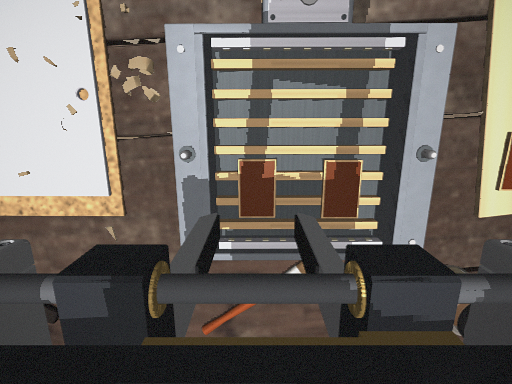

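Two fresh samples are now on the rack, at (257,188) and (342,189). On to the third.

```bash
python3 -m jog '0 0 0 0 0 -0.133 0.55;1.5 4.9 0 0 0 0 0.55;1.5 4.9 0 0 0 0 0.55;1.5 4.9 0 0 0 0 0.55;1.5 4.9 0 0 0 0 0.55;1.5 4.9 0 0 0 0 0.55;1.5 4.9 0 0 0 0 0.55;1.5 4.9 0 0 0 0 0.55'; python3 -m jog '1.5 4.9 0 0 0 0 0.55;1.6 4.5 0 0 0 0 0.55;0 0 4 0 0 0 0.55;0 0 3 0 0 0 0.55;0 0 0 0 0 0 0.55;0 0 0 0 0 0 0.55'; python3 -c "
from h import *
from wm import *
st(); r=wmeas(.014,'pics/w15.png')
plan([.4544,.3828,.0105],183.9)"
```

```text
time: 44.58
eef_pos: [0.4911, 0.2919, 0.1284]
tool_rot: [-0.034, 0.999, -0.001, -0.002]
contact_force: [0.2, -0.9, 0.1]
finger_gap: 0.0513
time: 45.32
eef_pos: [0.4558, 0.3825, 0.061]
tool_rot: [-0.034, 0.999, -0.0, -0.0]
contact_force: [0.9, 0.2, -0.6]
finger_gap: 0.0515
t 45.33 p [455.8 382.5  61. ] xax -176.1 tilt [-0.0003 -0.0001] gap 51.5 F [ 0.9  0.2 -0.6] q [ 0.6   0.26  1.47  0.    1.42 -1.04]
[454.8 382.4  60.   36.1   3.9] [257.0, 201.0]
turn [ 0.001  0.001 -0.   ] shift cm [0.2  0.01 5.16]
```

View pics/w15.png

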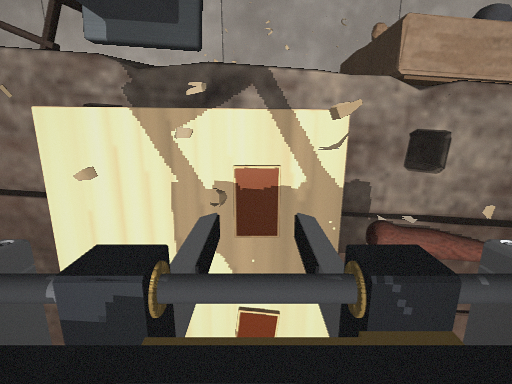

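```bash
python3 -m jog '0.1 0 2.5 0 0 0 0.55;0 0 1.8 0 0 0 0.55;0 0 0.7 0 0 0 0.55;0 0 0 0 0 0 0.55;0 0 0 0 0 0 0.55;0 0 0 0 0 0 0.55'; python3 -c "
from h import *
st(); plan([.4547,.3825,.0105],183.9)"
```

```text
time: 46.12
eef_pos: [0.4552, 0.3829, 0.0119]
tool_rot: [-0.034, 0.999, 0.0, 0.001]
contact_force: [0.0, 0.5, 0.0]
finger_gap: 0.0515
t 46.12 p [455.2 382.9  11.9] xax -176.09 tilt [0.0014 0.001 ] gap 51.5 F [0.  0.5 0. ] q [ 0.6   0.3   1.52  0.    1.32 -1.03]
turn [0.001 0.001 0.   ] shift cm [ 0.05 -0.04  0.14]
```

```bash
python3 -m jog '0 0 0.05 0 0 0 0.55;0 0 0 0 0 0 0.35;0 0 0 0 0 0 0.2;0 0 0 0 0 0 0.2;0 0 0 0 0 0 0.2;0 0 0 0 0 0 0.2'; python3 -c "
from h import *
st()"; python3 -m jog '0 0 -1 0 0 0 0.2;0 0 -3 0 0 0 0.2;0 0 -4 0 0 0 0.2;0 0 -4 0 0 0.13 0.2;0 0 0 0 0 0 0.2;0 0 0 0 0 0 0.2'; python3 -c "
from h import *
st()
plan([.5438,.0511,.10],176.46)"
```

```text
time: 46.88
eef_pos: [0.4547, 0.3826, 0.0106]
tool_rot: [-0.034, 0.999, 0.0, 0.0]
contact_force: [-0.8, -0.4, 0.3]
finger_gap: 0.0392
t 46.88 p [454.7 382.6  10.6] xax -176.09 tilt [0.     0.0001] gap 39.2 F [-0.8 -0.4  0.3] q [ 0.6   0.3   1.52  0.    1.32 -1.03]
time: 47.62
eef_pos: [0.4543, 0.3823, 0.1299]
tool_rot: [0.03, 1.0, -0.0, -0.0]
contact_force: [0.1, -0.5, -1.2]
finger_gap: 0.0393
t 47.62 p [454.3 382.3 129.9] xax 176.52 tilt [-0.0007 -0.0004] gap 39.3 F [ 0.1 -0.5 -1.2] q [ 0.6   0.21  1.38  0.    1.55 -0.91]
turn [-0.    -0.001  0.001] shift cm [-10.97 -32.5    2.99]
```

```bash
python3 -m jog '-1.6 -4.6 0 0 0 0 0.2;-1.6 -4.6 0 0 0 0 0.2;-1.6 -4.6 0 0 0 0 0.2;-1.6 -4.6 0 0 0 0 0.2;-1.6 -4.6 0 0 0 0 0.2;-1.6 -4.6 0 0 0 0 0.2;-1.4 -4.9 0 0 0 0 0.2;0 0 3 0 0 0 0.2';python3 -m jog '0 0 3 0 0 0 0.2;0 0 0 0 0 0 0.2;0 0 0 0 0 0 0.2'; python3 -c "
from h import *
st()
plan([.5438,.0511,.0226],176.46)
c=cam('wrist'); cv2.imwrite('pics/w16.png',c['frame'])"
```

```text
time: 48.62
eef_pos: [0.5458, 0.0478, 0.1005]
tool_rot: [0.033, 0.999, -0.0, 0.001]
contact_force: [0.4, 0.5, -0.8]
finger_gap: 0.0394
time: 49.0
eef_pos: [0.5442, 0.0515, 0.0703]
tool_rot: [0.031, 1.0, 0.0, -0.0]
contact_force: [0.1, -0.4, -0.2]
finger_gap: 0.0394
t 49.0 p [544.2  51.5  70.3] xax 176.49 tilt [-0.0008  0.0001] gap 39.4 F [ 0.1 -0.4 -0.2] q [-0.01  0.15  1.58  0.    1.42 -1.52]
turn [ 0.    -0.001  0.001] shift cm [ 0.04 -0.04  4.77]
```

View pics/w16.png

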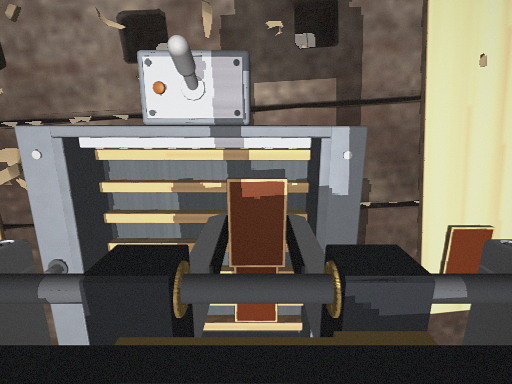

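```bash
python3 -m jog '0 0 2 0 0 0 0.2;0 0 1.5 0 0 0 0.2;0 0 0.9 0 0 0 0.2;0 0 0.2 0 0 0 0.2;0 0 0 0 0 0 0.2;0 0 0 0 0 0 0.2;0 0 0 0 0 0 0.2'; python3 -c "
from h import *
st()"; python3 -m jog '0 0 0.1 0 0 0 0.2;0 0 0 0 0 0 0.2;0 0 0 0 0 0 0.2'; python3 -c "
from h import *
st()"
```

```text
time: 49.92
eef_pos: [0.5448, 0.0514, 0.025]
tool_rot: [0.031, 1.0, 0.0, 0.0]
contact_force: [0.1, -0.8, -0.3]
finger_gap: 0.0392
t 49.92 p [544.8  51.4  25. ] xax 176.46 tilt [0.001  0.0001] gap 39.2 F [ 0.1 -0.8 -0.3] q [-0.01  0.19  1.63  0.    1.33 -1.52]
time: 50.3
eef_pos: [0.5444, 0.0514, 0.0235]
tool_rot: [0.031, 1.0, 0.0, -0.0]
contact_force: [0.5, -0.2, 0.1]
finger_gap: 0.0395
t 50.3 p [544.4  51.4  23.5] xax 176.46 tilt [-0.      0.0001] gap 39.5 F [ 0.5 -0.2  0.1] q [-0.01  0.19  1.63  0.    1.32 -1.52]
```

```bash
python3 -m jog '0 0 0.1 0 0 0 0.2;0 0 0.1 0 0 0 0.2;0 0 0 0 0 0 0.2;0 0 0 0 0 0 0.2'; python3 -c "
from h import *
st()"
```

```text
time: 50.8
eef_pos: [0.5445, 0.0514, 0.0225]
tool_rot: [0.031, 1.0, 0.0, 0.0]
contact_force: [-3.0, 0.3, 5.3]
finger_gap: 0.0389
t 50.8 p [544.5  51.4  22.5] xax 176.46 tilt [ 0.0005 -0.    ] gap 38.9 F [-3.   0.3  5.3] q [-0.01  0.19  1.63 -0.    1.32 -1.52]
```

```bash
python3 -m jog '0 0 0 0 0 0 0.5;0 0 0 0 0 0 0.55;0 0 0 0 0 0 0.55;0 0 -3 0 0 0 0.55;0 0 -4 0 0 0 0.55;0 0 -5 0 0 0 0.55;0 0 0 0 0 0 0.55;0 0 0 0 0 0 0.55'; python3 -c "
from h import *
from wm import *
st(); wmeas(.026,'pics/w17.png')
plan([.5055,-.3269,.12],176.06)"
```

```text
time: 51.8
eef_pos: [0.544, 0.0514, 0.1408]
tool_rot: [0.031, 1.0, 0.0, -0.0]
contact_force: [-0.6, -0.2, -1.0]
finger_gap: 0.0514
t 51.8 p [544.   51.4 140.8] xax 176.46 tilt [-0.0008  0.0001] gap 51.4 F [-0.6 -0.2 -1. ] q [-0.01  0.1   1.48  0.    1.56 -1.52]
[624.   45.9  52.3  35.8  -3.6] [256.0, 253.0]
[604.1 -52.8  48.1  25.3 -36.7] [174.0, 243.0]
[607.2 238.6  57.4  34.4  -4. ] [424.0, 227.0]
[544.   51.8  60.   35.7  -3.2] [257.0, 186.0]
turn [-0.    -0.003  0.007] shift cm [  1.19 -38.     1.97]
```

```bash
python3 -m jog '0.1 -4.7 0 0 0 0.007 0.6;0.1 -4.7 0 0 0 0 0.6;0.1 -4.7 0 0 0 0 0.6;0.2 -4.7 0 0 0 0 0.6;0.2 -4.8 0 0 0 0 0.6;0.2 -4.8 0 0 0 0 0.6;0.2 -4.8 0 0 0 0 0.6;0.1 -4.8 0 0 0 0 0.6'; python3 -m jog '0 0 3 0 0 0 0.6;0 0 3 0 0 0 0.6;0 0 0 0 0 0 0.6;0 0 0 0 0 0 0.6';  python3 -c "
from h import *
st(); plan([.5055,-.3269,.0145],176.06)
c=cam('wrist'); cv2.imwrite('pics/w18.png',c['frame'])
c=cam('top'); cv2.imwrite('pics/t18.png',cv2.resize(c['frame'][140:300,80:440],None,fx=2.2,fy=2.2))"
```

```text
time: 52.85
eef_pos: [0.5053, -0.3277, 0.1387]
tool_rot: [0.034, 0.999, 0.001, -0.002]
contact_force: [0.6, -0.2, -0.2]
finger_gap: 0.0564
time: 53.35
eef_pos: [0.5066, -0.3267, 0.0813]
tool_rot: [0.034, 0.999, 0.0, -0.0]
contact_force: [0.3, 0.6, -0.1]
finger_gap: 0.0564
t 53.35 p [ 506.6 -326.7   81.3] xax 176.07 tilt [-0.0006  0.0005] gap 56.4 F [ 0.3  0.6 -0.1] q [-0.67  0.26  1.42  0.    1.46 -2.17]
turn [ 0.001 -0.001  0.   ] shift cm [ 0.11 -0.02  6.68]
```

View pics/w18.png

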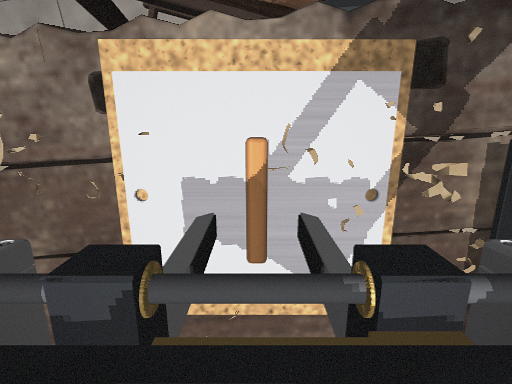

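View pics/t18.png

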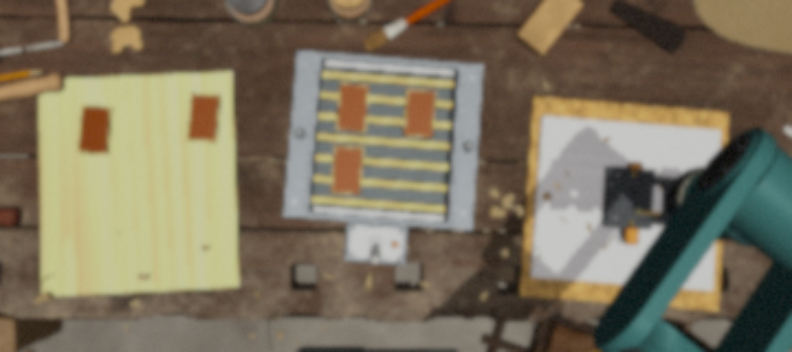

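The top view shows two samples on the board and three on the rack. I'll grasp the cover at the same pose where I released it.

```bash
python3 -m jog '0 0 3 0 0 0 0.6;0 0 2.4 0 0 0 0.6;0 0 0.7 0 0 0 0.6;0 0 0 0 0 0 0.6;0 0 0 0 0 0 0.6;0 0 0 0 0 0 0.6'; python3 -c "
from h import *
st(); plan([.5055,-.3269,.0145],176.06)"
```

```text
time: 54.2
eef_pos: [0.5073, -0.3275, 0.0218]
tool_rot: [0.034, 0.999, -0.001, 0.001]
contact_force: [-0.2, 0.6, -0.4]
finger_gap: 0.0566
t 54.2 p [ 507.3 -327.5   21.8] xax 176.06 tilt [ 0.0019 -0.0014] gap 56.6 F [-0.2  0.6 -0.4] q [-0.67  0.31  1.49  0.    1.35 -2.17]
turn [-0.001  0.002 -0.   ] shift cm [0.19 0.04 0.73]
```

```bash
python3 -m jog '0.1 0 0.3 0 0 0 0.6;0 0 0.2 0 0 0 0.6;0 0 0 0 0 0 0.6;0 0 0 0 0 0 0.6'; python3 -c "
from h import *
st(); plan([.5055,-.3269,.0145],176.06)"
```

```text
time: 54.7
eef_pos: [0.5056, -0.3269, 0.0154]
tool_rot: [0.034, 0.999, 0.0, -0.0]
contact_force: [0.1, -0.0, -0.6]
finger_gap: 0.0562
t 54.7 p [ 505.6 -326.9   15.4] xax 176.05 tilt [-0.      0.0002] gap 56.2 F [ 0.1 -0.  -0.6] q [-0.67  0.31  1.5   0.    1.34 -2.17]
turn [ 0. -0. -0.] shift cm [ 0.01 -0.    0.09]
```

```bash
python3 -m jog '0 0 0.1 0 0 0 0.4;0 0 0 0 0 0 0;0 0 0 0 0 0 0;0 0 0 0 0 0 0;0 0 0 0 0 0 0;0 0 0 0 0 0 0'; python3 -c "
from h import *
st()"; python3 -m jog '0 0 -1 0 0 0 0;0 0 -3 0 0 0 0;0 0 -4 0 0 0 0;0 0 -4 0 0 0 0;0 0 -2 0 0 0 0;0 0 0 0 0 0 0;0 0 0 0 0 0 0'; python3 -c "
from h import *
st(); plan([.5838,.0038,.15],176.46)"
```

```text
time: 55.45
eef_pos: [0.5057, -0.3269, 0.0145]
tool_rot: [0.034, 0.999, -0.0, 0.0]
contact_force: [1.2, -0.8, 0.8]
finger_gap: 0.0178
t 55.45 p [ 505.7 -326.9   14.5] xax 176.06 tilt [ 0.0001 -0.    ] gap 17.8 F [ 1.2 -0.8  0.8] q [-0.67  0.31  1.5   0.    1.33 -2.17]
time: 56.32
eef_pos: [0.5048, -0.3262, 0.1526]
tool_rot: [0.034, 0.999, 0.001, -0.001]
contact_force: [0.8, -0.3, -4.3]
finger_gap: 0.0179
t 56.33 p [ 504.8 -326.2  152.6] xax 176.06 tilt [-0.0026  0.0022] gap 17.9 F [ 0.8 -0.3 -4.3] q [-0.67  0.22  1.33  0.    1.6  -2.17]
turn [ 0.002 -0.003 -0.007] shift cm [-5.85 33.42  0.26]
```

```bash
python3 -m jog '-0.7 4.2 0 0 0 -0.007 0;-0.7 4.2 0 0 0 0 0;-0.7 4.2 0 0 0 0 0;-0.7 4.2 0 0 0 0 0;-0.7 4.2 0 0 0 0 0;-0.7 4.2 0 0 0 0 0;-0.8 4.2 0 0 0 0 0;-0.8 4.0 0 0 0 0 0'; python3 -m jog '0 0 2 0 0 0 0;0 0 2 0 0 0 0;0 0 0 0 0 0 0;0 0 0 0 0 0 0;0 0 0 0 0 0 0'; python3 -c "
from h import *
st(); plan([.5838,.0038,.0655],176.46)
c=cam('wrist'); cv2.imwrite('pics/w19.png',c['frame'])
c=cam('scene'); cv2.imwrite('pics/s19.png',cv2.resize(c['frame'][130:250,150:350],None,fx=4,fy=4))"
```

```text
time: 57.32
eef_pos: [0.5834, 0.0044, 0.1519]
tool_rot: [0.031, 1.0, 0.0, -0.002]
contact_force: [0.0, -1.2, -5.8]
finger_gap: 0.0175
time: 57.95
eef_pos: [0.585, 0.0026, 0.1154]
tool_rot: [0.031, 1.0, 0.0, 0.001]
contact_force: [0.5, 0.4, -4.3]
finger_gap: 0.0175
t 57.95 p [585.    2.6 115.4] xax 176.44 tilt [ 0.0017 -0.    ] gap 17.5 F [ 0.5  0.4 -4.3] q [-0.09  0.2   1.43  0.    1.52 -1.6 ]
turn [ 0.     0.002 -0.   ] shift cm [0.13 0.11 4.99]
```

View pics/w19.png

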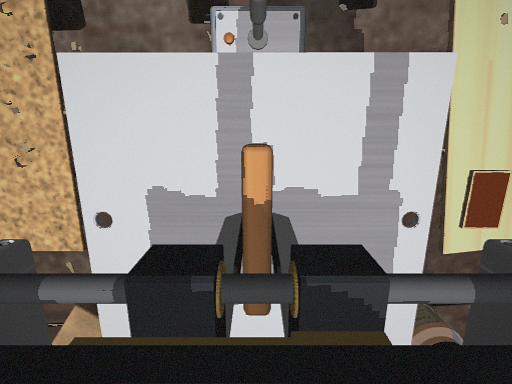

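View pics/s19.png

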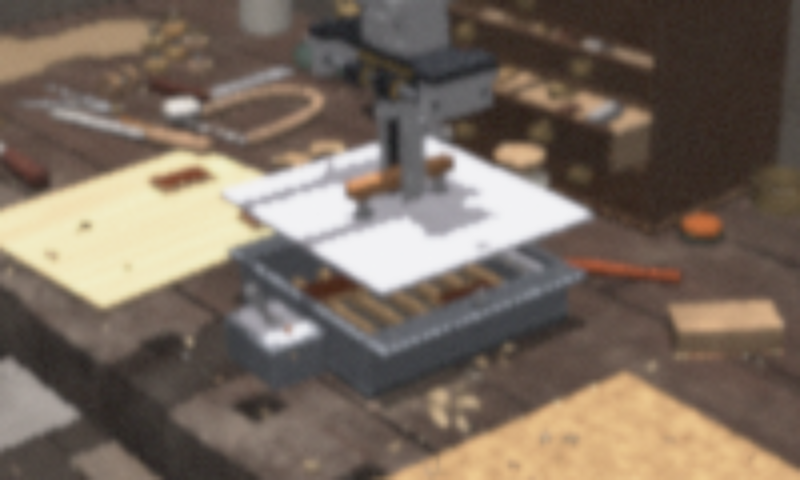

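```bash
python3 -m jog '0 0.1 1.5 0 0 0 0;0 0 1 0 0 0 0;0 0 0 0 0 0 0;0 0 0 0 0 0 0;0 0 0 0 0 0 0'; python3 -c "
from h import *
st(); plan([.5838,.0038,.0655],176.46)"
```

```text
time: 58.68
eef_pos: [0.5849, 0.0038, 0.09]
tool_rot: [0.031, 1.0, 0.0, 0.001]
contact_force: [-0.3, -0.1, -5.5]
finger_gap: 0.0178
t 58.67 p [584.9   3.8  90. ] xax 176.46 tilt [0.0011 0.    ] gap 17.8 F [-0.3 -0.1 -5.5] q [-0.09  0.21  1.46  0.    1.47 -1.6 ]
turn [0.    0.001 0.   ] shift cm [ 0.11 -0.01  2.45]
```

```bash
python3 -m jog '0.05 0 0.4 0 0 0 0;0 0 0 0 0 0 0;0 0 0 0 0 0 0'; python3 -c "
from h import *
st(); plan([.5838,.0038,.0655],176.46)"
```

```text
time: 59.05
eef_pos: [0.584, 0.0039, 0.0854]
tool_rot: [0.031, 1.0, 0.0, -0.0]
contact_force: [-0.7, 0.9, -4.1]
finger_gap: 0.0175
t 59.05 p [584.    3.9  85.4] xax 176.46 tilt [-0.      0.0001] gap 17.5 F [-0.7  0.9 -4.1] q [-0.09  0.21  1.47  0.    1.46 -1.6 ]
turn [ 0. -0.  0.] shift cm [ 0.02 -0.01  1.99]
```

```bash
python3 -m jog '0 0 0.5 0 0 0 0;0 0 0 0 0 0 0;0 0 0.3 0 0 0 0;0 0 0 0 0 0 0'; python3 -c "
from h import *
st(); plan([.5838,.0038,.0655],176.46)"
```

```text
time: 59.55
eef_pos: [0.5838, 0.0039, 0.0771]
tool_rot: [0.031, 1.0, 0.0, -0.0]
contact_force: [-0.1, 0.4, -4.4]
finger_gap: 0.0181
t 59.55 p [583.8   3.9  77.1] xax 176.46 tilt [-0.0007  0.0001] gap 18.1 F [-0.1  0.4 -4.4] q [-0.09  0.22  1.48  0.    1.44 -1.6 ]
turn [ 0.    -0.001 -0.   ] shift cm [-0.   -0.01  1.16]
```

The pins are entering the holes without any contact force. I'll keep lowering.

```bash
python3 -m jog '0 0 0.4 0 0 0 0;0 0 0.3 0 0 0 0;0 0 0.3 0 0 0 0;0 0 0 0 0 0 0;0 0 0 0 0 0 0'; python3 -c "
from h import *
st(); plan([.5838,.0038,.0655],176.46)"
```

```text
time: 60.18
eef_pos: [0.5841, 0.0039, 0.0675]
tool_rot: [0.031, 1.0, 0.0, 0.0]
contact_force: [0.3, 0.1, -3.9]
finger_gap: 0.0179
t 60.17 p [584.1   3.9  67.5] xax 176.46 tilt [0.0001 0.0001] gap 17.9 F [ 0.3  0.1 -3.9] q [-0.09  0.23  1.49  0.    1.43 -1.6 ]
turn [0. 0. 0.] shift cm [ 0.02 -0.01  0.2 ]
```

```bash
python3 -m jog '0 0 0.1 0 0 0 0;0 0 0.1 0 0 0 0;0 0 0.05 0 0 0 0;0 0 0 0 0 0 0;0 0 0 0 0 0 0'; python3 -c "
from h import *
st()"
```

```text
time: 60.8
eef_pos: [0.5841, 0.0039, 0.0655]
tool_rot: [0.031, 1.0, 0.0, 0.0]
contact_force: [-0.9, 0.8, -0.7]
finger_gap: 0.0178
t 60.8 p [584.1   3.9  65.5] xax 176.46 tilt [0.0005 0.    ] gap 17.8 F [-0.9  0.8 -0.7] q [-0.09  0.23  1.49  0.    1.42 -1.6 ]
```

```bash
python3 -m jog '0 0 0 0 0 0 0.4;0 0 0 0 0 0 0.6;0 0 0 0 0 0 0.6;0 0 -3 0 0 0 0.6;0 0 -4 0 0 0 0.6;0 0 -2 0 0 0 0.6;0 0 0 0 0 0 0.6;0 0 0 0 0 0 0.6'; python3 -c "
from h import *
st(); plan([.4075,.0144,.155],176.46)
c=cam('scene'); cv2.imwrite('pics/s20.png',cv2.resize(c['frame'][130:250,150:350],None,fx=4,fy=4))
c=cam('wrist'); cv2.imwrite('pics/w20.png',c['frame'])"
```

```text
time: 61.8
eef_pos: [0.5834, 0.0039, 0.1537]
tool_rot: [0.031, 1.0, 0.0, -0.001]
contact_force: [0.3, 0.3, -0.5]
finger_gap: 0.0565
t 61.8 p [583.4   3.9 153.7] xax 176.46 tilt [-0.0019  0.0003] gap 56.5 F [ 0.3  0.3 -0.5] q [-0.09  0.18  1.37  0.    1.59 -1.6 ]
turn [ 0.    -0.002 -0.   ] shift cm [17.62 -0.04 -0.13]
```

View pics/s20.png

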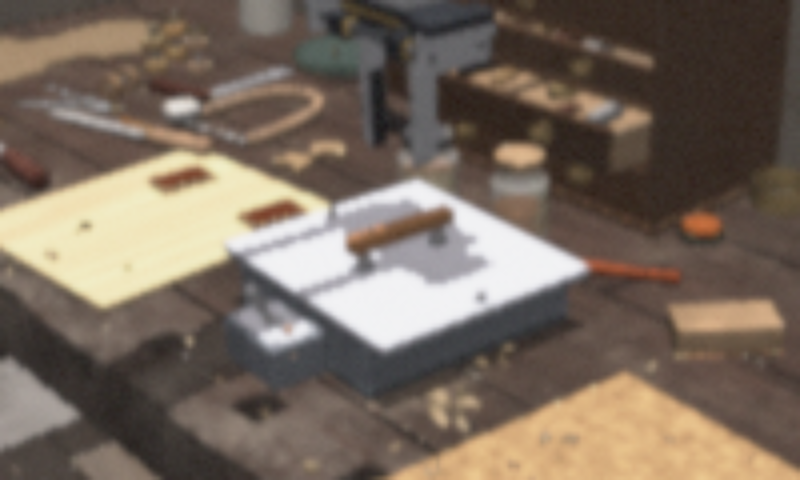

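View pics/w20.png

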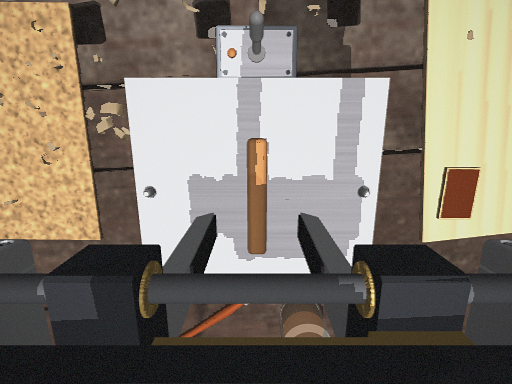

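The cover is seated, with the pins showing through at (150,192) and (363,192). Now for the switch.

```bash
python3 -m jog '4.4 0 0 0 0 0 0.3;4.4 0 0 0 0 0 0;4.4 0 0 0 0 0 0;4.4 0 0 0 0 0 0;0 0 0 0 0 0 0;0 0 4 0 0 0 0;0 0 4.3 0 0 0 0;0 0 0 0 0 0 0'; python3 -m jog '0 0 0 0 0 0 0'; python3 -c "
from h import *
st(); plan([.4512,.0117,.072],176.46)
c=cam('scene'); cv2.imwrite('pics/s21.png',cv2.resize(c['frame'][130:250,150:350],None,fx=4,fy=4))"
```

```text
time: 62.9
eef_pos: [0.4057, 0.015, 0.0681]
tool_rot: [0.031, 1.0, 0.0, -0.005]
contact_force: [-0.8, 0.3, 0.1]
finger_gap: -0.0001
time: 63.02
eef_pos: [0.4096, 0.0146, 0.073]
tool_rot: [0.031, 1.0, 0.0, 0.001]
contact_force: [0.2, 0.4, 0.4]
finger_gap: 0.0008
t 63.02 p [409.6  14.6  73. ] xax 176.45 tilt [ 0.0013 -0.    ] gap 0.8 F [0.2 0.4 0.4] q [-0.1  -0.17  1.88  0.    1.42 -1.61]
turn [ 0.     0.001 -0.   ] shift cm [-4.17 -0.03  0.1 ]
```

View pics/s21.png

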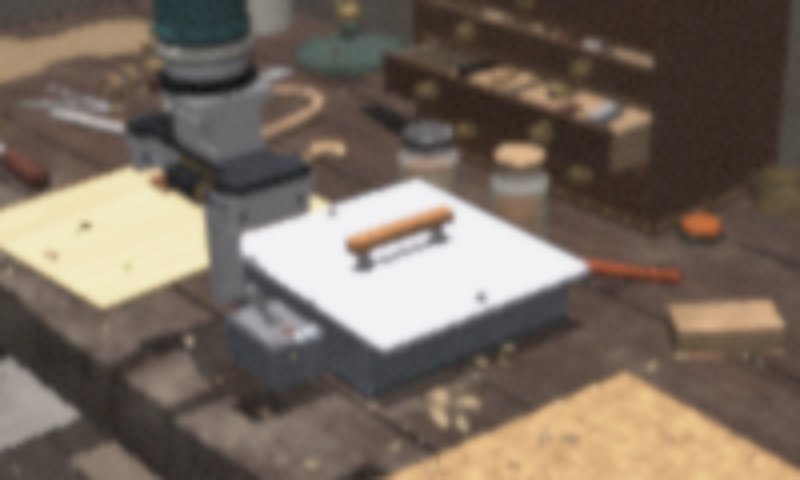

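```bash
python3 -m jog '-0.8 0 0 0 0 0 0;-0.8 0 0 0 0 0 0;-0.8 0 0 0 0 0 0;-0.8 0 0 0 0 0 0;-0.8 0 0 0 0 0 0;-0.3 0 0 0 0 0 0;0 0 0 0 0 0 0;0 0 0 0 0 0 0'; python3 -c "
from h import *
st(); plan([.4512,.0117,.072],176.46)"
```

```text
time: 64.08
eef_pos: [0.4496, 0.0122, 0.0713]
tool_rot: [0.031, 1.0, 0.0, -0.002]
contact_force: [-5.2, 0.1, 2.3]
finger_gap: 0.0003
t 64.08 p [449.6  12.2  71.3] xax 176.47 tilt [-0.0044  0.0003] gap 0.3 F [-5.2  0.1  2.3] q [-0.1  -0.07  1.8  -0.    1.42 -1.61]
turn [-0.    -0.004  0.   ] shift cm [-0.16 -0.04 -0.07]
```

```bash
python3 -m jog '-0.2 0 0 0 0 0 0;0 0 0 0 0 0 0;0 0 0 0 0 0 0'; python3 -c "
from h import *
st()"; python3 -m jog '1 0 0 0 0 0 0;1 0 0 0 0 0 0;0 0 -4 0 0 0 0;0 0 -5 0 0 0 0;0 0 -5 0 0 0 0;3 5 0 0 0 0 0;3 5 0 0 0 0 0;3 5 0 0 0 0 0'; python3 -m jog '0 5 0 0 0 0 0;0 0 0 0 0 0 0'; python3 - <<'E'
from h import *; from meas import *
st()
c=cam('top'); cv2.imwrite('pics/t22.png',cv2.resize(c['frame'][140:300,80:440],None,fx=2.2,fy=2.2))
c2=cam('scene'); cv2.imwrite('pics/s22.png',cv2.resize(c2['frame'][130:250,150:350],None,fx=4,fy=4))
hsv=cv2.cvtColor(c['frame'],cv2.COLOR_BGR2HSV); H,S,V=cv2.split(hsv);u,v=np.meshgrid(np.arange(512),np.arange(384))
m=(S<40)&(V>150)&(u>200)&(u<310)&(v>150)&(v<246); print('cover');[print(np.round(q[:5],1),q[5]) for q in quad(c,m,.061,500)]
m=(H<24)&(S>100)&(V>80)&(u>235)&(u<275)&(v>175)&(v<230); print('handle');[print(np.round(q[:5],1),q[5]) for q in quad(c,m,.093,30)]
P=cloud(c)
for p in [(225,170),(285,175),(220,230),(285,235)]: print(p,P[p[1]-2:p[1]+3,p[0]-2:p[0]+3,2].mean().round(4))
E
```

```text
time: 64.45
eef_pos: [0.45, 0.0122, 0.0712]
tool_rot: [0.031, 1.0, 0.0, -0.004]
contact_force: [-9.5, -1.1, 5.0]
finger_gap: 0.0003
t 64.45 p [450.   12.2  71.2] xax 176.47 tilt [-0.0082  0.0004] gap 0.3 F [-9.5 -1.1  5. ] q [-0.1  -0.06  1.79 -0.    1.42 -1.61]
time: 65.45
eef_pos: [0.3521, 0.1698, 0.2125]
tool_rot: [0.031, 1.0, 0.001, 0.001]
contact_force: [1.0, 1.2, 0.3]
finger_gap: 0.0009
time: 65.7
eef_pos: [0.3551, 0.2209, 0.212]
tool_rot: [0.028, 1.0, 0.001, 0.0]
contact_force: [0.2, -0.3, 0.4]
finger_gap: 0.0002
t 65.7 p [355.1 220.9 212. ] xax 176.79 tilt [0.001  0.0012] gap 0.2 F [ 0.2 -0.3  0.4] q [ 0.42 -0.21  1.64  0.    1.71 -1.09]
cover
[577.5   4.3 247.5 230.7  86.5] [254.0, 204.0]
handle
[582.9   4.4 103.   14.4  -3.7] [254.0, 202.0]
(225, 170) 0.061
(285, 175) 0.0609
(220, 230) 0.0607
(285, 235) 0.1038
```

View pics/t22.png

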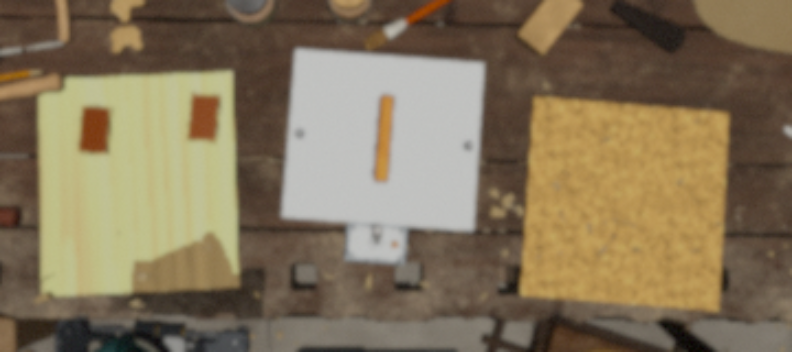

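View pics/s22.png

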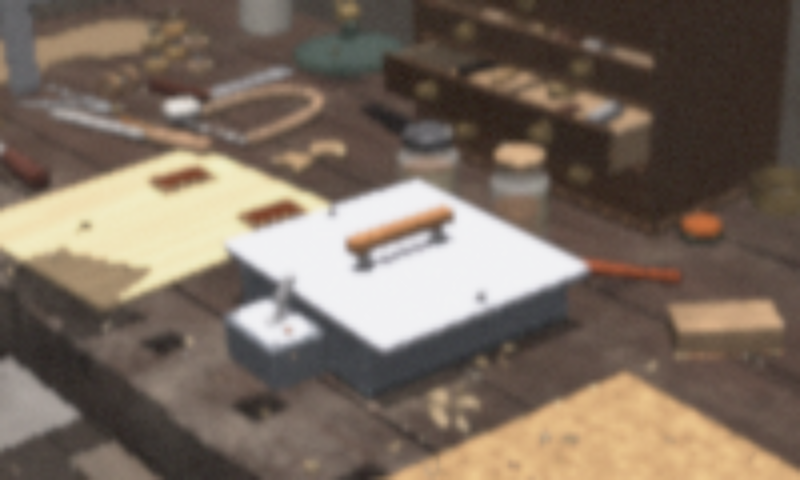

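```bash
python3 - <<'E'
from h import *
a=cv2.imread('pics/top0.png').astype(int); c=cam('top'); P=cloud(c)
print(P[231:240,281:290,2].round(3)[::2])
d=np.abs(a-c['frame']).max(2)
for n,(x0,y0,x1,y1) in dict(jars_brush=(175,120,305,162),switch=(235,242,268,262)).items(): print(n,(d[y0:y1,x0:x1]>40).sum())
st()
E
```

```text
[[0.058 0.062 0.061 0.06  0.061 0.061 0.061 0.057 0.059]
 [0.06  0.064 0.06  0.058 0.063 0.063 0.061 0.063 0.061]
 [0.061 0.06  0.059 0.062 0.061 0.062 0.058 0.059 0.058]
 [0.064 0.059 0.062 0.061 0.06  0.065 0.057 0.062 0.062]
 [0.061 0.06  0.062 0.063 0.059 0.059 0.062 0.06  0.057]]
jars_brush 0
switch 0
t 65.85 p [355.9 217.7 212. ] xax 176.43 tilt [ 0.0005 -0.0003] gap 0.3 F [ 0.2 -0.4  0.9] q [ 0.41 -0.21  1.64 -0.    1.71 -1.1 ]
```

The cover lies flat at 61 mm, so the odd 0.1038 reading was depth noise. The jars, brush and switch match the first picture. Handing in.

```bash
python3 -c "
from bench import arm
print(arm.sign_off())"
```

```text
the job is handed in; nothing more can be done
None
```

The job is done and handed in, at about 66 s of the 200 s limit. It gave no verdict.

**What I did**
- I switched the lamp off and laid the cover flat, handle up, on the cork mat.
- Both cured samples went onto the board and all three fresh ones onto the rack. I gripped each by its long edges and lowered it until it touched before letting go.
- One fresh sample was knocked aside during the run. I measured it again and picked it up from its new place.
- I then seated the cover back on its pins, let go of it and switched the lamp on.

**Last checks**
- **Cover:** it lies flat with its top 61 mm above the bench and both pins showing through. It is within 1 mm of where it started.
- **Depth reading:** one depth patch on the cover first read 104 mm. A second reading of the same spot gave about 61 mm, so I took the first as noise.
- **Switch:** it reached its stop under about 9.5 N, and its picture matches the "on" position from the start.
- **Samples:** the two on the board lie apart, varnished face up. The three in the box were seen flat and apart on the rack before the cover went back on; they cannot be seen now.
- **Jars and brush:** their part of the picture is unchanged from the first one.

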